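Clamp a drawer pull in the cam-lock filing jig

ROBOT

A 6-joint arm with a two-finger parallel gripper is mounted at the origin on the work surface. World frame = base frame: x ahead of the robot, y to its left, z up, the work surface at z = 0. Lengths are in m, angles in rad, forces in N, time in s.
With the tool pointing down it reaches from about 0.275 to 0.825 m from the base axis. Payload 5.2 kg.
Tool frame: the origin (TCP) lies between the finger pads; the fingertips stand 8 mm ahead of it and the grasp point (between the pads) lies 11 mm behind it; z points along the fingers, y is the direction in which the jaws open and shut (so a half turn about z gives the same grasp; the last joint's range is limited). The gripper opens to 93 mm and grips with 3 to 60 N. Pads are 15 mm wide; open, the fingers measure 128 mm over their backs; the gripper's body (75 mm by 188 mm) begins 65 mm behind the grasp point.
Start: joints at [-1.418, 0.259, 1.535, -0, 1.348, -0.203], TCP at [0.192, -0.516, 0.195] pointing down, gripper open.
Joint ranges: [-3.14, 3.14], [-0.91, 2.08], [0.19, 2.58], [-1.22, 4.36], [0.22, 2.71], [-3.12, 3.12]. Speed limits (rad/s): [2.57, 2.57, 3.14, 3.14, 3.14, 3.14].

INTERFACE

Orientations are given as a unit quaternion [w, x, y, z].
In Python, from plant import env, capture, calibration gives the robot as it stands.
- The arm moves only by the shell command python3 -m inch 'ROWS'. ROWS is JSON, a list of rows, each an object with "jaw": the finger opening in mm, from 0 to 93; "translation": the shift along the tool's x, y, z in mm, a list of three; "turn": the turn, a rotation vector about the tool's x, y, z in rad, a list of three. In form: [{"jaw": jaw, "translation": [tx, ty, tz], "turn": [ax, ay, az]}, ...]. A call has 1 to 8 rows; each row shifts and turns the commanded pose from where the row before left it, along the tool's axes as they then stand; what a row does not reach is not made up. A row lasts 1/8 s, in which the tool goes at most 62.5 mm and 10.7 degrees, less where a joint would pass 70% of its speed; a pose out of reach is approached as far as the arm can. A call with a gripper value outside its range is refused whole. The fingers move at their own pace and stop on an object; the grip force is fixed at half the most. Time passes only in rows, so rows that do not move let the fingers close. It gives the time, the measured TCP pose, the force and the opening at its end, in the units of the state.
- env.get_state(): the state, without advancing time (a new reading comes with each control period).
- capture(name): name is "scene" or "top"; returns (picture, depth): 400x640x3 uint8, red, green, blue; 400x640 float32, m along the optical axis (not along the pixel's ray), 0 where there is no reading.
- calibration(name): a dict with "camera_matrix" (3x3 intrinsics, pixels), "extrinsics" (4x4, takes a point from world to camera coordinates). Camera axes: x right, y down, z forward; pixel columns grow to the right and rows downward; lengths in m; the calibration is good to about 2 mm. A picture is of the moment at which its call begins. calibration takes no time and is no camera call.
- env.close_job(): hands the job in, once; it reports no verdict.
The state is a dict: "time": time; "joint_positions": joint angles; "qvel": joint speeds; "tau": joint torques, N m; "ee_pos": TCP position; "orientation": TCP orientation; "ft_force": force on the tool from outside, world axes, zero at the start; "torque": the same for the moment, N m; "grip_width": finger opening in m.
Only numpy, scipy, OpenCV 4.12 (cv2) and the standard library are available. Lean on these libraries where they do the work, as an engineer would, in place of code of your own. Each camera call takes 0.05 s, during which the arm holds its last target.

TASK

Stand the brass drawer pull in the green jig's nest, foot down, long side along the steel rail, and slide it fully home against the end stop. Then turn the red cam knob clockwise until the sprung index pin drops into the cam's notch and the jaw grips the pull; feel for the drop and never wring the knob on against the locked pin. Do not push the pull hard, let go of everything, and leave the dark steel pull, the brush and the brass ring where they are.

Things in the scene. Friction and masses are not known exactly. Their poses are not given: they have to be found in the camera images.
- jig: the filing jig, fixed to the bench: green base plate 130 (x) x 240 (y) x 12 mm, origin at the centre of its underside, yawed up to 0.4 rad. In its frame: the nest lies towards -y, the cam and knob towards +y.
- nest (a point): point on the jig's plate top (12 mm above the bench; the point has the jig's axes) where the centre of the pull's underside lies when the pull is fully home. The end stop's face is 30 mm from it to +x, the fixed rail's face 13 mm to -y, the copper jaw pad's face 17.5 mm minus 9 mm per rad of cam to +y. Rail, stop and jaw rise 14 mm above the plate; the -x end is open. Foot home: touching the stop; the jaw then pushes it against the rail.
- pull: the brass drawer pull, loose, 0.18 to 0.35 kg: foot 60 (x) x 26 (y) x 14 mm high, on it a square stem 12 x 12 mm from 14 to 50 mm height and a head 16 x 16 mm from 50 to 56 mm. Origin at the centre of its underside, z up. Both ends are alike: either way round is right. Grip it by the stem.
- knob_grip (a point): centre of the knob's red bar grip, on the cam's vertical axis, 54 mm above the bench; bar 64 mm long (the point's x) x 14 mm thick (y) x 26 mm high, from 40 to 66 mm above the bench; the cam's and pin's tops under it stay below 32 mm. A white dot marks its +x end. Turns with the knob.
- cam (a joint): angle of the cam, rad, growing clockwise seen from above; starts between -0.1 and 0.1. The cam stays where it is left; running torque 0.05 to 0.25 N m. The index pin drops when the notch comes under it, somewhere between 0.6 and 1.35: the pin's block is bolted at a different place on its arc (up to 0.35 rad either way) each time, so the angle must be felt or seen. The jaw moves 9 mm per rad.
- knob (a joint): twist of the red grip ahead of the cam, rad, clockwise positive: they are joined by a stiff spring of 4 N m/rad, so it shows the torque on the knob. 0 when let go. Turning on after the pin has dropped winds it up: more than 0.11 (0.44 N m) means wrung.
- index_pin (a joint): travel of the sprung index pin away from the cam axis, m: about 0.005 to 0.007 while it rides on the cam, 0 to 0.001 when dropped into the notch (spring 6 to 8 N). The dropped pin locks the cam both ways with 0.03 rad of play.
- pin_flag (a point): top of the pin's orange flag, about 31 mm above the bench, 50 mm from the cam axis when the pin is dropped, 56 mm when it rides on the cam.
- jaw_pad: the sprung copper pad of the jaw, 50 mm long, 1 N per mm; presses the pull with about 1 to 8 N when the cam is locked. Its origin is not on the part; not to be handled.
- spare: bystander: dark steel drawer pull of the same shape and size as the brass one; stays where it is
- brush: bystander: wooden-handled brush, lying
- bezel: bystander: flat brass ring, 70 mm across, 10 mm high
There are look-alikes about, which are no part of the job. Several things look just like the pull: the one meant starts farthest to the robot's right.

How it is judged:
On the way, in this order (a step that is already met when the one before it is completed fails the run):
1. the brass pull stands in the nest, home against the end stop, the pin not yet dropped (x of pull in the frame of nest between -0.003 and 0.003 m and y of pull in the frame of nest between -0.003 and 0.007 m and z of pull in the frame of nest between -0.003 and 0.003 m and angle between pull's own z axis and vertical below 0.08 rad and angle between the x axis of pull and the x axis of jig, either way round below 0.12 rad and value of joint index_pin above 0.003 m), for 0.2 s.
2. the index pin has dropped into the notch (value of joint index_pin below 0.0015 m), for 0.2 s.
At the end, for the whole second after the job is handed in: The brass pull stands upright in the nest within 3 mm of home in x, y and z and square to the jig within 0.12 rad, at rest, pressed by the jaw pad (over 0.4 N); the index pin is in the notch (travel below 1.5 mm); the knob is let go (twist within 0.05 rad) (x of pull in the frame of nest between -0.003 and 0.003 m and y of pull in the frame of nest between -0.003 and 0.003 m and z of pull in the frame of nest between -0.003 and 0.003 m and angle between pull's own z axis and vertical below 0.08 rad and angle between the x axis of pull and the x axis of jig, either way round below 0.12 rad and value of joint index_pin below 0.0015 m and contact force between jaw_pad and pull above 0.4 N and value of joint knob between -0.05 and 0.05 rad and linear speed of pull below 0.02 m/s); the robot touches nothing.
It fails at once if the knob is wrung: twist over 0.11 rad (0.44 N m) clockwise or anticlockwise (value of joint knob above 0.11 rad or value of joint knob below -0.11 rad).
It fails at once if the pull is forced against the jig with more than 50 N (contact force between pull and jig above 50 N).
It fails at once if a bystander is moved more than 20 mm (distance of any of spare, brush, bezel from where it was at the start of the episode above 0.02 m).
It also fails if it takes over 69 s, if anything falls off the work surface, if the arm or the gripper's body presses on something with over 40 N, if the wrist force passes 120 N, or if a joint passes its speed limit or range.

## Working session

There is one attempt and no reset: what is moved stays moved. The work goes in short steps, Python scripts to look and compute and a shell command to move; the robot and the scene stay as the last step left them, time stands still between calls to the robot, and variables do not carry over. Pictures are saved under pics/ and viewed, and the job is handed in when it is done.

```bash
ls; mkdir -p pics; python3 - <<'E'
from plant import env,capture,calibration
import cv2,numpy as np
for n in("scene","top"):
    p,d=capture(n); cv2.imwrite(f"pics/{n}0.png",p[...,::-1]); np.save(f"pics/{n}0d.npy",d)
    c=calibration(n); print(n,np.array(c["camera_matrix"]).round(1).tolist(),np.array(c["extrinsics"]).round(3).tolist())
print(env.get_state())
E
```

```text
pics
scene [[403.4, 0.0, 310.6], [0.0, 403.4, 198.3], [0.0, 0.0, 1.0]] [[0.268, 0.963, 0.013, -0.139], [0.806, -0.217, -0.55, -0.376], [-0.527, 0.158, -0.835, 1.394], [0.0, 0.0, 0.0, 1.0]]
top [[492.6, 0.0, 320.9], [0.0, 492.6, 197.3], [0.0, 0.0, 1.0]] [[0.01, -1.0, 0.005, -0.01], [-0.996, -0.011, -0.085, 0.517], [0.085, -0.004, -0.996, 1.34], [0.0, 0.0, 0.0, 1.0]]
{'time': 0.1, 'joint_positions': array([-1.41776044e+00,  2.59257029e-01,  1.53595122e+00, -2.80652446e-05,
        1.34802125e+00, -2.02817757e-01]), 'qvel': array([-0.00038183, -0.00086909, -0.00171733,  0.00067315,  0.00010619,
        0.00058652]), 'tau': array([ 2.80907348e-03, -4.38209832e+01, -2.84641814e+01,  7.19277584e-02,
        3.60896357e-02, -4.91621336e-05]), 'ee_pos': array([ 0.19153506, -0.51500679,  0.19441693]), 'orientation': array([-8.18513802e-04,  9.84211858e-01,  1.76992509e-01,  6.69023549e-06]), 'ft_force': array([-0.40633808, -0.89064919,  0.34969402]), 'torque': array([-0.00228833, -0.04722656, -0.02483265]), 'grip_width': 0.09330533011150427}
```

View pics/scene0.png

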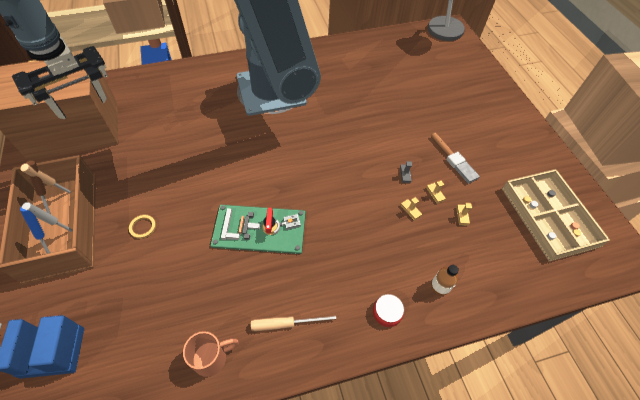

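View pics/top0.png

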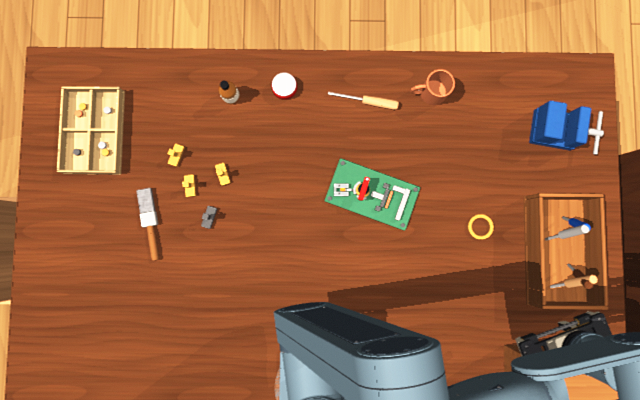

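```bash
python3 - <<'E'
import cv2,numpy as np
t=cv2.imread("pics/top0.png"); s=cv2.imread("pics/scene0.png")
a=cv2.resize(t[150:240,315:435],None,fx=6,fy=6,interpolation=cv2.INTER_CUBIC)
b=cv2.resize(t[130:240,150:250],None,fx=5,fy=5,interpolation=cv2.INTER_CUBIC)
cv2.imwrite("pics/a.png",a);cv2.imwrite("pics/b.png",b)
cv2.imwrite("pics/c.png",cv2.resize(s[195:260,200:320],None,fx=6,fy=6,interpolation=cv2.INTER_CUBIC))
E
```

```text
(no output)
```

View pics/a.png

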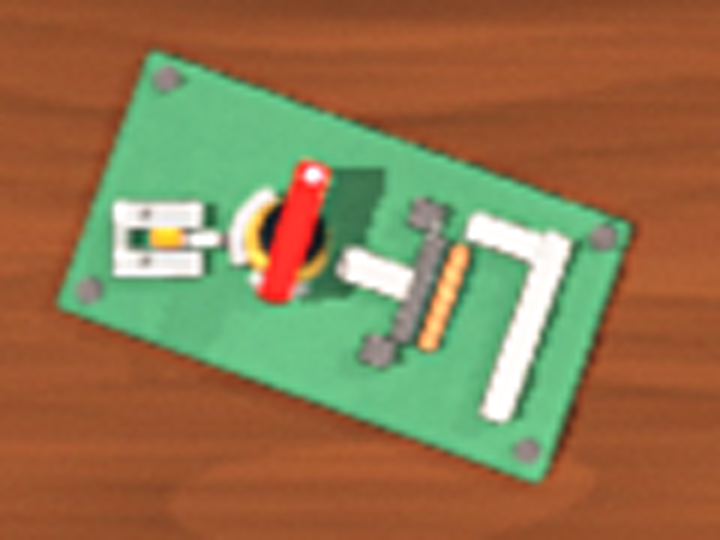

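View pics/b.png

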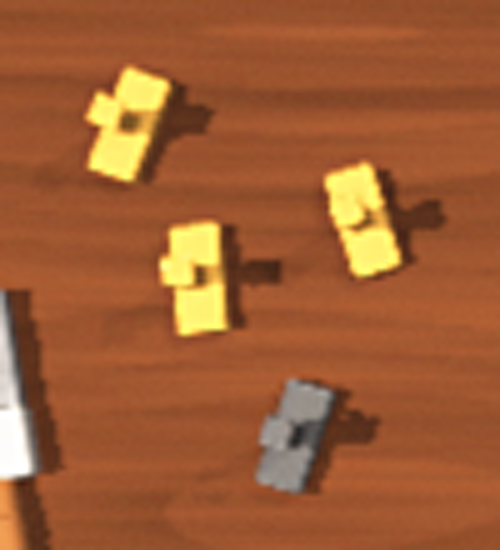

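View pics/c.png

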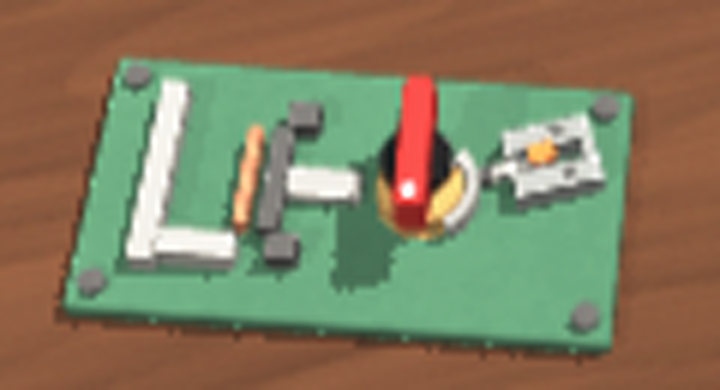

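```bash
cat > h.py <<'E'
import numpy as np,cv2
from plant import env,capture,calibration
def cal(n):
    c=calibration(n); return np.array(c["camera_matrix"]),np.array(c["extrinsics"])
def ray(n,uv,z):
    K,E=cal(n); R,t=E[:3,:3],E[:3,3]; C=-R.T@t
    uv=np.atleast_2d(uv).astype(float); d=np.c_[uv,np.ones(len(uv))]@np.linalg.inv(K).T@R
    return C+d*((z-C[2])/d[:,2])[:,None]
def cloud(n,d):
    K,E=cal(n); v,u=np.mgrid[:400,:640]; P=np.stack([u,v,np.ones_like(u)],-1)@np.linalg.inv(K).T*d[...,None]
    return (P-E[:3,3])@E[:3,:3]
def mask(p,lo,hi):
    return cv2.inRange(cv2.cvtColor(p,cv2.COLOR_BGR2HSV),np.array(lo),np.array(hi))
def rect(P):
    r=cv2.minAreaRect(P[:,:2].astype(np.float32)*1000); b=cv2.boxPoints(r)
    e=[b[1]-b[0],b[2]-b[1]]; L=max(e,key=np.linalg.norm)
    return np.array(r[0]).round(1),np.array(r[1]).round(1),round(float(np.arctan2(L[1],L[0])),3)
E
python3 - <<'E'
from h import *
for n in("top","scene"):
    p=cv2.imread(f"pics/{n}0.png"); d=np.load(f"pics/{n}0d.npy"); W=cloud(n,d)
    g=mask(p,[60,70,60],[85,255,255]); g=cv2.morphologyEx(g,cv2.MORPH_OPEN,np.ones((3,3)))
    cs,_=cv2.findContours(g,cv2.RETR_EXTERNAL,cv2.CHAIN_APPROX_NONE); c=max(cs,key=cv2.contourArea)[:,0]
    print(n,"jig",rect(ray(n,c,.012)), "z",np.median(W[g>0][:,2]))
    y=mask(p,[20,120,120],[35,255,255])
    k,l,st,ce=cv2.connectedComponentsWithStats(y)
    for i in range(1,k):
        if 60<st[i,4]<400:
            P=W[l==i]; f=P[(P[:,2]>.008)&(P[:,2]<.02)]; h=P[P[:,2]>.048]
            if len(f)>5: print("yel",st[i,4],ce[i].round(1),len(f),rect(f),np.median(f[:,2]).round(4),"head",len(h),h.mean(0).round(4) if len(h) else "")
    r=mask(p,[0,180,120],[6,255,255])|mask(p,[174,180,120],[180,255,255])
    k,l,st,ce=cv2.connectedComponentsWithStats(r)
    for i in range(1,k):
        P=ray(n,ce[i],.066)[0]
        if st[i,4]>30 and np.linalg.norm(W[l==i].mean(0)-P)<.05:
            c=np.argwhere(l==i)[:,::-1]; print("red",st[i,4],ce[i],rect(ray(n,c,.066)),P,np.median(W[l==i][:,2]))
E
```

```text
top jig (array([ 494. , -144.8]), array([250.6, 103.5]), 1.507) z 0.010835429509704356
yel 176 [174.3 154.3] 134 (array([633.6, 404.3]), array([26.3, 58.1]), -0.328) 0.0131 head 32 [0.6337 0.4044 0.0548]
yel 181 [221.7 173.6] 131 (array([580.8, 272. ]), array([58.4, 25.3]), 0.331) 0.013 head 34 [0.5814 0.2723 0.0538]
yel 189 [188.7 185.2] 143 (array([547.5, 363.2]), array([59.3, 26.1]), 0.108) 0.013 head 32 [0.5475 0.3627 0.054 ]
yel 201 [480.4 226.4] 105 (array([ 441.6, -448.2]), array([63.9, 67.2]), -1.56) 0.0098 head 0 
red 61 [283.78688525  94.62295082] (array([796.9,  97.5]), array([26.2, 66.2]), -1.432) [0.79289497 0.09945935 0.066     ] 0.020277727108811525
red 116 [363.20689655 188.9137931 ] (array([ 538.6, -118.5]), array([15.8, 61.5]), -0.273) [ 0.53721816 -0.11762508  0.066     ] 0.0639370608825714
scene jig (array([ 539.5, -150.6]), array([237.9, 115.1]), 1.226) z 0.011376338429893348
red 51 [269.56862745 223.88235294] (array([ 551.1, -117.9]), array([12. , 65.2]), -0.391) [ 0.55951861 -0.1204737   0.066     ] 0.06190085727786068
red 104 [383.14423077 319.31730769] (array([860.7,  73.7]), array([64.4, 28.6]), 0.749) [0.8632464  0.07049542 0.066     ] 0.022652549668794333
```

```bash
python3 - <<'E'
from h import *
for n,(x0,x1,y0,y1) in (("top",(315,430,150,235)),("scene",(200,315,195,260))):
    p=cv2.imread(f"pics/{n}0.png"); d=np.load(f"pics/{n}0d.npy"); W=cloud(n,d)
    g=mask(p,[45,60,40],[95,255,255]); m=np.zeros_like(g); m[y0:y1,x0:x1]=g[y0:y1,x0:x1]
    m=cv2.morphologyEx(m,cv2.MORPH_CLOSE,np.ones((5,5)))
    cs,_=cv2.findContours(m,cv2.RETR_EXTERNAL,cv2.CHAIN_APPROX_NONE); c=max(cs,key=cv2.contourArea)
    c=cv2.convexHull(c)[:,0]
    q=ray(n,c,.012); c0,sz,a=rect(q); print(n,c0,sz,a)
    # side-line fits of contour
    yaw=a-np.pi/2 if a>0 else a+np.pi/2
    R=np.array([[np.cos(yaw),np.sin(yaw)],[-np.sin(yaw),np.cos(yaw)]])
    full=max(cs,key=cv2.contourArea)[:,0]; L=(ray(n,full,.012)[:,:2]*1000-c0)@R.T
    for nm,s,k in(("+x",L[:,0]>sz.min()/2-6,0),("-x",L[:,0]<-sz.min()/2+6,0),("+y",L[:,1]>sz.max()/2-6,1),("-y",L[:,1]<-sz.max()/2+6,1)):
        S=L[s]; S=S[np.abs(S[:,1-k])<(100 if k==0 else 50)]
        f=np.polyfit(S[:,1-k],S[:,k],1); print(nm,len(S),f.round(3))
    h=[(P) for P in [W[y0:y1,x0:x1].reshape(-1,3)]][0]
    h=h[(h[:,2]>.021)&(h[:,2]<.03)]; 
    l=(h[:,:2]*1000-c0)@R.T; print("tall",len(l)); np.save(f"pics/tall_{n}.npy",l); print('yaw',yaw)
    r=mask(p,[0,180,120],[6,255,255])|mask(p,[174,180,120],[180,255,255])
    w=np.zeros_like(r); w[y0:y1,x0:x1]=r[y0:y1,x0:x1]; cc=np.argwhere(w)[:,::-1]
    knob=W[w>0]; knob=knob[knob[:,2]>.058]; print("knob top",len(knob),rect(knob),knob.mean(0))
    wh=mask(p,[0,0,190],[180,50,255]); w2=np.zeros_like(wh); w2[y0:y1,x0:x1]=wh[y0:y1,x0:x1]; P=W[w2>0]
    for lo,hi in((.02,.03),(.055,.075)):
        s=P[(P[:,2]>lo)&(P[:,2]<hi)]; l=(s[:,:2]*1000-c0)@R.T
        print(lo,len(s)); 
        if lo==.02:
            st=l[(l[:,1]<-5)]; print(st[:,0].max(),st[:,1].min(), "z",np.median(s[:,2]))
            im=np.zeros((300,300),np.uint8)
        else: print(l.mean(0))
E
```

```text
top [ 529.5 -147.4] [239.5 130. ] 1.228
+x 67 [-0.    63.467]
-x 68 [  0.    -63.667]
+y 33 [ -0.    118.561]
-y 34 [ 7.00000e-03 -1.18317e+02]
tall 517
yaw -0.3427963267948966
knob top 104 (array([ 539.1, -117.8]), array([13.9, 62.4]), -0.307) [ 0.53707678 -0.11706667  0.06466394]
0.02 351
44.34789253961333 -92.12940604071355 z 0.024566230532316175
0.055 4
[26.98047168 31.7945878 ]
scene [ 533.3 -148.1] [238.9 132.8] 1.227
+x 77 [ 0.    64.396]
-x 68 [ -0.    -64.497]
+y 32 [3.00000e-03 1.18182e+02]
-y 32 [ 2.00000e-03 -1.18165e+02]
tall 615
yaw -0.34379632679489647
knob top 41 (array([ 542.4, -119.8]), array([13.7, 63. ]), -0.31) [ 0.55143574 -0.12051835  0.06373646]
0.02 341
41.904772792657376 -93.54709951452634 z 0.025296194390358382
0.055 4
[24.10375123 30.81837708]
```

```bash
python3 - <<'E'
from h import *
ctr={"top":(529.5,-147.4),"scene":(533.3,-148.1)}
yaw=-.343; R=np.array([[np.cos(yaw),np.sin(yaw)],[-np.sin(yaw),np.cos(yaw)]])
for n,(x0,x1,y0,y1) in (("top",(315,430,150,235)),("scene",(200,315,195,260))):
    K,E=cal(n); print("cam",-E[:3,:3].T@E[:3,3])
    p=cv2.imread(f"pics/{n}0.png")[y0:y1,x0:x1]
    # rectify to jig frame at z=.026, 4px/mm? 3 px/mm
    s=3; gx,gy=np.meshgrid(np.arange(-70,70,1/s),np.arange(-125,125,1/s)) 
    # image: cols = -y (left=+y), rows= -x
    H=[]
    jig=np.array([[-60,-110],[60,-110],[60,110],[-60,110]],float)
    wxy=(jig@R+np.array(ctr[n]))/1000
    w=np.c_[wxy,np.full(4,.026),np.ones(4)]@E.T; uv=w[:,:3]@K.T; uv=uv[:,:2]/uv[:,2:]-[x0,y0]
    dst=np.c_[(125-jig[:,1])*s,(70-jig[:,0])*s]
    M=cv2.getPerspectiveTransform(uv.astype(np.float32),dst.astype(np.float32))
    o=cv2.warpPerspective(p,M,(250*s,140*s),flags=cv2.INTER_CUBIC)
    for k in range(0,250,10): cv2.line(o,(k*s,0),(k*s,6 if k%50!=25 else 14),(255,255,255),1)
    for k in range(0,140,10): cv2.line(o,(0,k*s),(6,k*s),(255,255,255),1)
    cv2.imwrite(f"pics/rect_{n}.png",o)
    v=o.max(2)*0+cv2.cvtColor(o,cv2.COLOR_BGR2HSV)[...,1]
    # rail profile along y averaged across x in -20..20 ; stop profile along x
    def prof(a,lo): 
        return
    for X in(-15,0,15):
        row=v[int((70-X)*s)-6:int((70-X)*s)+6].mean(0); cols=np.where(row[ int(125*s):]<90)[0]+125*s
        print(n,"x",X,"white y:",[(round(125-g[0]/s,1),round(125-g[-1]/s,1)) for g in np.split(cols,np.where(np.diff(cols)>2)[0]+1) if len(g)])
    for Y in(-65,-75):
        c=v[:,int((125-Y)*s)-6:int((125-Y)*s)+6].mean(1); rr=np.where(c<90)[0]
        print("y",Y,"white x:",[(round(70-g[0]/s,1),round(70-g[-1]/s,1)) for g in np.split(rr,np.where(np.diff(rr)>2)[0]+1) if len(g)])
E
```

```text
cam [4.01630223e-01 1.18788081e-03 1.37919083e+00]
top x -15 white y: [(np.float64(-28.0), np.float64(-41.0)), (np.float64(-51.7), np.float64(-52.3)), (np.float64(-77.7), np.float64(-95.0)), (np.float64(-117.0), np.float64(-117.3))]
top x 0 white y: [(np.float64(0.0), np.float64(-41.0)), (np.float64(-52.3), np.float64(-53.0)), (np.float64(-78.0), np.float64(-94.7)), (np.float64(-117.0), np.float64(-117.0))]
top x 15 white y: [(np.float64(-28.3), np.float64(-40.7)), (np.float64(-51.7), np.float64(-52.3)), (np.float64(-78.0), np.float64(-95.0)), (np.float64(-116.7), np.float64(-117.0))]
y -65 white x: [(np.float64(62.3), np.float64(62.0)), (np.float64(44.7), np.float64(28.0)), (np.float64(-65.0), np.float64(-66.0))]
y -75 white x: [(np.float64(62.0), np.float64(61.7)), (np.float64(44.7), np.float64(27.7)), (np.float64(-65.3), np.float64(-66.0))]
cam [ 1.07554006 -0.16774752  0.95915634]
scene x -15 white y: [(np.float64(-27.0), np.float64(-42.0)), (np.float64(-50.0), np.float64(-51.7)), (np.float64(-75.7), np.float64(-94.7)), (np.float64(-113.7), np.float64(-116.0))]
scene x 0 white y: [(np.float64(0.0), np.float64(-41.3)), (np.float64(-50.0), np.float64(-51.7)), (np.float64(-76.0), np.float64(-94.3)), (np.float64(-113.3), np.float64(-115.7))]
scene x 15 white y: [(np.float64(-26.3), np.float64(-42.0)), (np.float64(-50.0), np.float64(-51.3)), (np.float64(-75.7), np.float64(-94.7)), (np.float64(-113.3), np.float64(-116.0))]
y -65 white x: [(np.float64(70.0), np.float64(68.0)), (np.float64(48.0), np.float64(23.7)), (np.float64(-56.0), np.float64(-58.7))]
y -75 white x: [(np.float64(70.0), np.float64(68.0)), (np.float64(48.3), np.float64(23.3)), (np.float64(16.0), np.float64(13.3)), (np.float64(-11.3), np.float64(-11.7)), (np.float64(-55.3), np.float64(-58.7))]
```

View pics/rect_top.png

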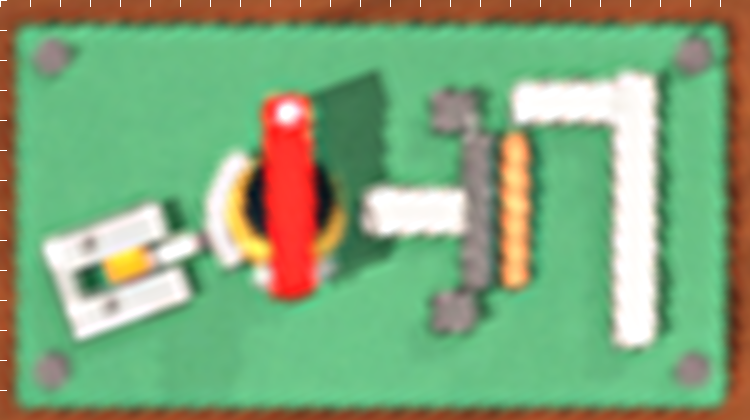

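View pics/rect_scene.png

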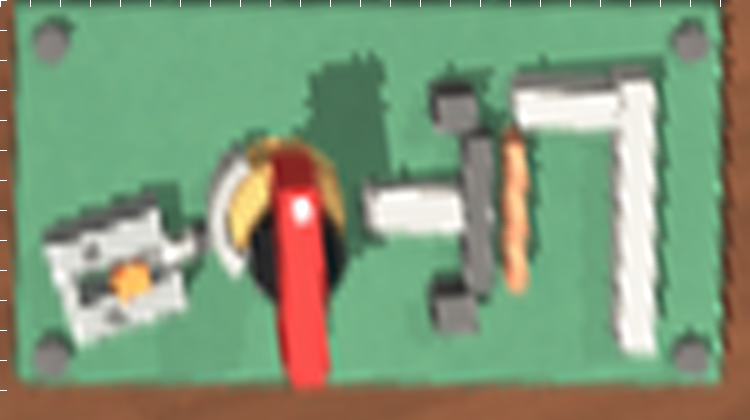

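```bash
cat >> h.py <<'E'
from scipy.spatial.transform import Rotation as Ro
def togo(pos_mm,yaw):
    "shift in tool axes (mm) and tool-z turn to reach tcp pos, tool-x yaw"
    s=env.get_state(); q=s["orientation"]; R=Ro.from_quat([q[1],q[2],q[3],q[0]])
    d=R.inv().apply(np.array(pos_mm)-1000*s["ee_pos"]); x=R.as_matrix()
    cur=np.arctan2(x[1,0],x[0,0]); t=(cur-yaw+np.pi)%(2*np.pi)-np.pi
    print("t",round(s["time"],2),"tcp",(1000*s["ee_pos"]).round(1),"yaw",cur.round(4),"down",x[:,2].round(4),"shift",d.round(1),"turnz",round(float(t),4),"F",s["ft_force"].round(1),"T",s["torque"].round(2),"w",round(1000*s["grip_width"],1),"j",np.round(s["joint_positions"],2))
E
python3 - <<'E'
from h import *
togo((581,272,195),.331)
p=cv2.imread("pics/scene0.png"); d=np.load("pics/scene0d.npy"); W=cloud("scene",d)
y=mask(p,[20,90,110],[38,255,255]); y[:,:390]=0; y[:,480:]=0
k,l,st,ce=cv2.connectedComponentsWithStats(y)
for i in range(1,k):
    if st[i,4]>30:
        P=W[l==i]; f=P[(P[:,2]>.008)&(P[:,2]<.02)]; h=P[P[:,2]>.048]
        print(ce[i],st[i,4],rect(f) if len(f)>5 else f, h.mean(0) if len(h) else "")
E
```

```text
t 0.1 tcp [ 191.5 -515.   194.4] yaw 0.3559 down [-3.0e-04  1.6e-03 -1.0e+00] shift [ 6.393e+02 -6.020e+02  6.000e-01] turnz 0.0249 F [-0.4 -0.9  0.3] T [-0.   -0.05 -0.02] w 93.3 j [-1.42  0.26  1.54 -0.    1.35 -0.2 ]
[431.6097561  186.80487805] 41 (array([532.1, 359.6]), array([21.9, 25.8]), -0.015) 
[439.3220339  196.28813559] 59 (array([566.4, 364.9]), array([24.1, 25. ]), -1.248) 
[406.19148936 203.5106383 ] 47 (array([564., 266.]), array([18.8, 23.1]), -1.17) 
[463.73015873 206.50793651] 63 (array([619.5, 406.9]), array([18.4, 23. ]), -0.322) [0.63489156 0.40347648 0.05493591]
[415.34375 212.65625] 64 (array([598.9, 277.2]), array([24.9, 24.1]), 0.283) 
[464.50847458 219.10169492] 59 (array([650.1, 397.9]), array([25.9, 24.8]), 1.37)
```

```bash
python3 -m inch '[{"jaw":50,"translation":[42,-40,0],"turn":[0,0,0]},{"jaw":50,"translation":[42,-40,0],"turn":[0,0,0]},{"jaw":50,"translation":[42,-40,0],"turn":[0,0,0]},{"jaw":50,"translation":[42,-40,0],"turn":[0,0,0]},{"jaw":50,"translation":[42,-40,0],"turn":[0,0,0]},{"jaw":50,"translation":[42,-40,0],"turn":[0,0,0]},{"jaw":50,"translation":[42,-40,0],"turn":[0,0,0]},{"jaw":50,"translation":[42,-40,0],"turn":[0,0,0]}]'
python3 -m inch '[{"jaw":50,"translation":[42,-40,0],"turn":[0,0,0]},{"jaw":50,"translation":[42,-40,0],"turn":[0,0,0]},{"jaw":50,"translation":[42,-40,0],"turn":[0,0,0]},{"jaw":50,"translation":[42,-40,0],"turn":[0,0,0]},{"jaw":50,"translation":[42,-40,0],"turn":[0,0,0]},{"jaw":50,"translation":[42,-40,0],"turn":[0,0,0]},{"jaw":50,"translation":[42,-40,0],"turn":[0,0,0]},{"jaw":50,"translation":[0,0,0],"turn":[0,0,-0.18]}]'
python3 -m inch '[{"jaw":50,"translation":[0,0,0],"turn":[0,0,-0.18]},{"jaw":50,"translation":[0,0,0],"turn":[0,0,-0.18]},{"jaw":50,"translation":[0,0,0],"turn":[0,0,-0.18]},{"jaw":50,"translation":[0,0,0],"turn":[0,0,-0.18]},{"jaw":50,"translation":[0,0,0],"turn":[0,0,-0.18]},{"jaw":50,"translation":[0,0,0],"turn":[0,0,-0.18]},{"jaw":50,"translation":[0,0,0],"turn":[0,0,-0.18]},{"jaw":50,"translation":[0,0,0],"turn":[0,0,-0.18]}]'
python3 -m inch '[{"jaw":50,"translation":[0,0,0],"turn":[0,0,-0.18]},{"jaw":50,"translation":[0,0,0],"turn":[0,0,-0.18]},{"jaw":50,"translation":[0,0,0],"turn":[0,0,-0.18]},{"jaw":50,"translation":[0,0,0],"turn":[0,0,-0.18]},{"jaw":50,"translation":[0,0,0],"turn":[0,0,-0.18]},{"jaw":50,"translation":[0,0,0],"turn":[0,0,-0.18]},{"jaw":50,"translation":[0,0,0],"turn":[0,0,-0.18]}]'
python3 -c "
from h import *
togo((581,272,100),.331+np.pi)"
```

```text
time: 1.1
ee_pos: [0.3954, -0.0967, 0.1951]
orientation: [0.0, 0.984, 0.177, 0.0]
ft_force: [1.2, -0.5, 0.1]
grip_width: 0.0503
time: 2.1
ee_pos: [0.5735, 0.27, 0.1932]
orientation: [-0.0, 0.963, 0.268, -0.001]
ft_force: [-0.0, 0.6, -0.7]
grip_width: 0.0499
time: 3.1
ee_pos: [0.5728, 0.2662, 0.1945]
orientation: [-0.0, 0.548, 0.836, -0.0]
ft_force: [-0.8, 0.4, -0.6]
grip_width: 0.0502
time: 3.98
ee_pos: [0.5728, 0.2662, 0.1945]
orientation: [-0.001, -0.05, 0.999, -0.0]
ft_force: [-0.6, 0.1, -0.2]
grip_width: 0.0503
t 3.98 tcp [572.8 266.2 194.5] yaw -3.0415 down [-1.2e-03 -3.0e-04 -1.0e+00] shift [-8.9  5.  94.5] turnz -0.2309 F [-0.6  0.1 -0.2] T [ 0.07 -0.22  0.01] w 50.3 j [ 0.26  0.41  1.32  0.    1.41 -1.41]
```

```bash
python3 -m inch '[{"jaw":50,"translation":[0,0,0],"turn":[0,0,-0.115]},{"jaw":50,"translation":[0,0,0],"turn":[0,0,-0.115]},{"jaw":50,"translation":[0,0,50],"turn":[0,0,0]},{"jaw":50,"translation":[0,0,45],"turn":[0,0,0]},{"jaw":50,"translation":[0,0,0],"turn":[0,0,0]}]'
python3 - <<'E'
from h import *
togo((581,272,26),.331+np.pi)
p,d=capture("scene");cv2.imwrite("pics/s1.png",cv2.resize(p[120:260,350:510,::-1],None,fx=4.5,fy=4.5,interpolation=cv2.INTER_CUBIC))
E
```

```text
time: 4.6
ee_pos: [0.5697, 0.2654, 0.096]
orientation: [-0.005, -0.161, 0.987, -0.0]
ft_force: [0.6, 0.6, 0.1]
grip_width: 0.0499
t 4.6 tcp [569.7 265.4  96. ] yaw -2.8174 down [-0.0091 -0.0024 -1.    ] shift [-13.4   2.6  69.8] turnz -0.0069 F [0.6 0.6 0.1] T [ 0.07 -0.14  0.05] w 49.9 j [ 0.26  0.48  1.46 -0.    1.21 -1.64]
```

View pics/s1.png

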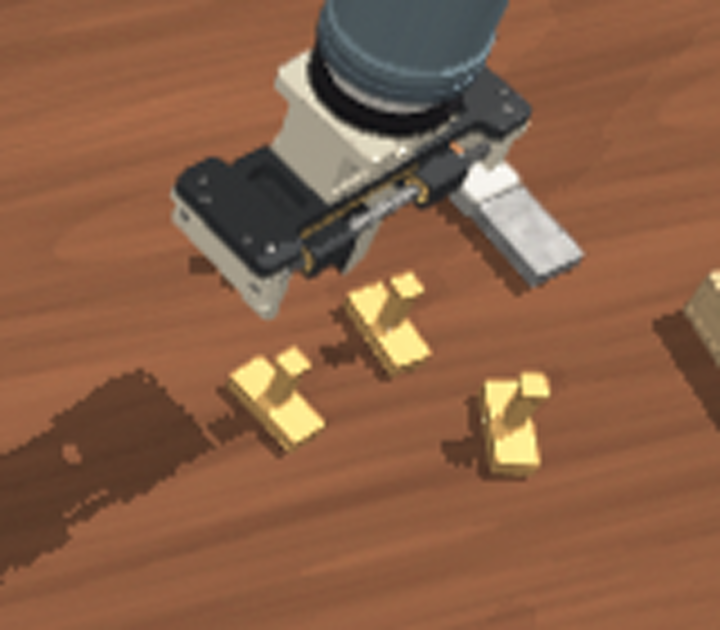

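```bash
python3 -m inch '[{"jaw":50,"translation":[-13,2.5,0],"turn":[0,0,0]},{"jaw":50,"translation":[0,0,0],"turn":[0,0,0]}]'
python3 - <<'E'
from h import *
togo((581,272,26),.331+np.pi)
E
```

```text
time: 4.9
ee_pos: [0.5873, 0.2737, 0.1026]
orientation: [0.003, -0.161, 0.987, 0.0]
ft_force: [0.1, -0.8, -0.2]
grip_width: 0.05
t 4.9 tcp [587.3 273.7 102.6] yaw -2.8173 down [ 0.0049  0.0014 -1.    ] shift [ 6.9  0.4 76.5] turnz -0.0067 F [ 0.1 -0.8 -0.2] T [ 0.08 -0.16  0.02] w 50.0 j [ 0.26  0.5   1.41  0.    1.23 -1.63]
```

```bash
python3 -m inch '[{"jaw":50,"translation":[0,0,0],"turn":[0,0,0]},{"jaw":50,"translation":[0,0,0],"turn":[0,0,0]}]'
python3 - <<'E'
from h import *
togo((581,272,26),.331+np.pi)
E
```

```text
time: 5.15
ee_pos: [0.5848, 0.2729, 0.1007]
orientation: [0.0, -0.161, 0.987, 0.0]
ft_force: [0.2, 0.1, 0.2]
grip_width: 0.05
t 5.15 tcp [584.8 272.9 100.7] yaw -2.8173 down [ 6.e-04  2.e-04 -1.e+00] shift [ 3.9  0.4 74.7] turnz -0.0068 F [0.2 0.1 0.2] T [ 0.13 -0.12  0.02] w 50.0 j [ 0.26  0.5   1.42  0.    1.23 -1.63]
```

```bash
python3 -m inch '[{"jaw":50,"translation":[4,0.5,25],"turn":[0,0,0]},{"jaw":50,"translation":[0,0,25],"turn":[0,0,0]},{"jaw":50,"translation":[0,0,15],"turn":[0,0,0]},{"jaw":50,"translation":[0,0,5],"turn":[0,0,0]},{"jaw":50,"translation":[0,0,4],"turn":[0,0,0]},{"jaw":50,"translation":[0,0,0],"turn":[0,0,0]},{"jaw":50,"translation":[0,0,0],"turn":[0,0,0]},{"jaw":50,"translation":[0,0,0],"turn":[0,0,0]}]'
python3 - <<'E'
from h import *
togo((581,272,26),.331+np.pi)
p,d=capture("scene");cv2.imwrite("pics/s2.png",cv2.resize(p[120:260,350:510,::-1],None,fx=4.5,fy=4.5,interpolation=cv2.INTER_CUBIC))
E
```

```text
time: 6.15
ee_pos: [0.581, 0.2721, 0.0267]
orientation: [0.0, -0.161, 0.987, 0.0]
ft_force: [0.1, 0.3, 0.3]
grip_width: 0.0499
t 6.15 tcp [581.  272.1  26.7] yaw -2.8174 down [ 8.e-04  2.e-04 -1.e+00] shift [ 0.1 -0.1  0.7] turnz -0.0068 F [0.1 0.3 0.3] T [ 0.07 -0.12 -0.  ] w 49.9 j [ 0.26  0.56  1.5  -0.    1.07 -1.63]
```

View pics/s2.png

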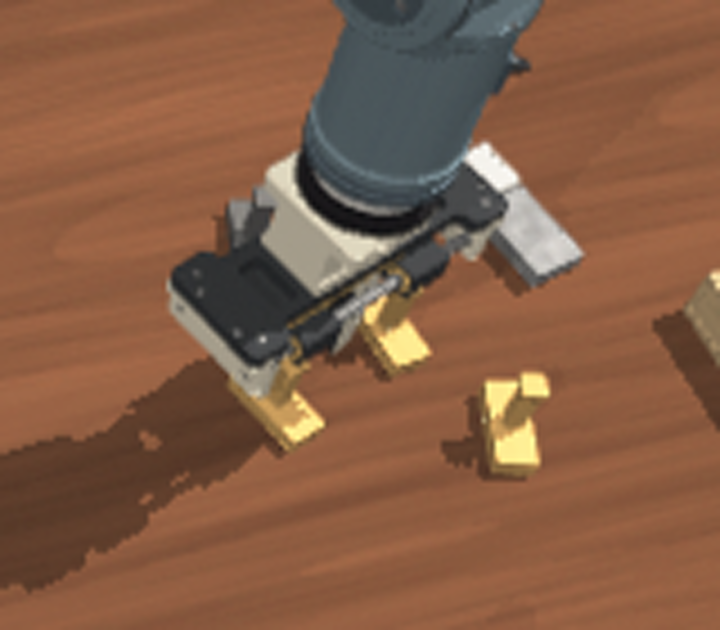

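```bash
python3 -m inch '[{"jaw":30,"translation":[0,0,0],"turn":[0,0,0]},{"jaw":20,"translation":[0,0,0],"turn":[0,0,0]},{"jaw":5,"translation":[0,0,0],"turn":[0,0,0]},{"jaw":5,"translation":[0,0,0],"turn":[0,0,0]},{"jaw":5,"translation":[0,0,0],"turn":[0,0,0]}]'
python3 - <<'E'
from h import *
togo((581,272,26),.331+np.pi)
E
```

```text
time: 6.82
ee_pos: [0.5808, 0.272, 0.0261]
orientation: [0.0, -0.161, 0.987, -0.0]
ft_force: [0.7, -0.7, 0.6]
grip_width: 0.0155
t 6.83 tcp [580.8 272.   26.1] yaw -2.8174 down [ 1.e-04 -1.e-04 -1.e+00] shift [-0.2 -0.   0.1] turnz -0.0068 F [ 0.7 -0.7  0.6] T [ 0.03 -0.19 -0.01] w 15.5 j [ 0.26  0.57  1.5  -0.    1.07 -1.63]
```

```bash
python3 -m inch '[{"jaw":5,"translation":[0,0,0],"turn":[0,0,0]},{"jaw":5,"translation":[0,0,0],"turn":[0,0,0]}]'
```

```text
time: 7.08
ee_pos: [0.5807, 0.272, 0.0261]
orientation: [-0.0, -0.161, 0.987, -0.0]
ft_force: [1.0, 0.1, -0.2]
grip_width: 0.0156
```

```bash
python3 -m inch '[{"jaw":24,"translation":[0,0,0],"turn":[0,0,0]},{"jaw":24,"translation":[0,0,3],"turn":[0,0,0]},{"jaw":24,"translation":[0,0,0],"turn":[0,0,0]},{"jaw":24,"translation":[0,0,0],"turn":[0,0,0]},{"jaw":5,"translation":[0,0,0],"turn":[0,0,0]},{"jaw":5,"translation":[0,0,0],"turn":[0,0,0]},{"jaw":5,"translation":[0,0,0],"turn":[0,0,0]}]'
python3 - <<'E'
from h import *
togo((581,272,26),.331+np.pi)
E
```

```text
time: 7.95
ee_pos: [0.5808, 0.272, 0.0232]
orientation: [0.0, -0.161, 0.987, -0.0]
ft_force: [0.4, -0.9, 0.1]
grip_width: 0.0151
t 7.95 tcp [580.8 272.   23.2] yaw -2.8174 down [ 1.e-04 -0.e+00 -1.e+00] shift [-0.2 -0.  -2.8] turnz -0.0068 F [ 0.4 -0.9  0.1] T [ 0.01 -0.19 -0.05] w 15.1 j [ 0.26  0.57  1.51 -0.    1.07 -1.63]
```

```bash
python3 -m inch '[{"jaw":5,"translation":[0,0,0],"turn":[0,0,0]},{"jaw":5,"translation":[0,0,0],"turn":[0,0,0]}]'
```

```text
time: 8.2
ee_pos: [0.5808, 0.272, 0.0232]
orientation: [0.0, -0.161, 0.987, -0.0]
ft_force: [-0.3, -0.5, 0.9]
grip_width: 0.0155
```

```bash
python3 -m inch '[{"jaw":24,"translation":[0,0,0],"turn":[0,0,0]},{"jaw":24,"translation":[0,0,-8],"turn":[0,0,0]},{"jaw":24,"translation":[0,0,0],"turn":[0,0,0]},{"jaw":24,"translation":[0,0,0],"turn":[0,0,0]},{"jaw":5,"translation":[0,0,0],"turn":[0,0,0]},{"jaw":5,"translation":[0,0,0],"turn":[0,0,0]},{"jaw":5,"translation":[0,0,0],"turn":[0,0,0]},{"jaw":5,"translation":[0,0,0],"turn":[0,0,0]}]'
python3 - <<'E'
from h import *
togo((581,272,26),.331+np.pi)
p,d=capture("scene");cv2.imwrite("pics/s3.png",cv2.resize(p[120:260,350:510,::-1],None,fx=4.5,fy=4.5,interpolation=cv2.INTER_CUBIC))
E
```

```text
time: 9.2
ee_pos: [0.5806, 0.2719, 0.0311]
orientation: [-0.0, -0.161, 0.987, -0.0]
ft_force: [-0.4, -0.6, -0.0]
grip_width: 0.0142
t 9.2 tcp [580.6 271.9  31.1] yaw -2.8174 down [-2.e-04 -1.e-04 -1.e+00] shift [-0.4 -0.1  5.1] turnz -0.0068 F [-0.4 -0.6 -0. ] T [-0.05 -0.11 -0.02] w 14.2 j [ 0.26  0.56  1.5  -0.    1.08 -1.63]
```

View pics/s3.png

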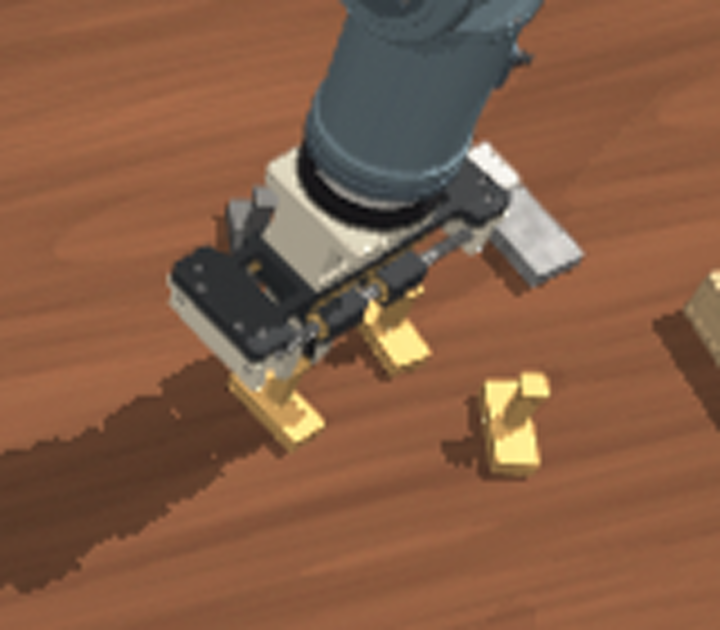

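```bash
python3 - <<'E'
from h import *
K,E=cal("scene")
for P in ((.5806,.2719,.031),(.5806,.2719,.107),(.5806,.2719,0)):
    w=E@np.r_[P,1]; u=K@w[:3]; u=u[:2]/u[2]; print(P,u,(u-[350,120])*4.5)
togo((581,272,26),.331+np.pi)
p,d=capture("top");cv2.imwrite("pics/t3.png",cv2.resize(p[100:240,130:290,::-1],None,fx=4.5,fy=4.5,interpolation=cv2.INTER_CUBIC))
E
```

```text
(0.5806, 0.2719, 0.031) [412.38862891 204.23970056] [280.74883011 379.07865252]
(0.5806, 0.2719, 0.107) [418.97327388 188.41170478] [310.37973246 307.85267152]
(0.5806, 0.2719, 0) [409.91491723 210.18594341] [269.61712753 405.83674535]
t 9.25 tcp [580.6 272.   31.1] yaw -2.8174 down [-2.e-04 -1.e-04 -1.e+00] shift [-0.4 -0.1  5.1] turnz -0.0068 F [ 0.5 -0.4 -0.3] T [ 0.03 -0.13 -0.04] w 14.3 j [ 0.26  0.56  1.5  -0.    1.08 -1.63]
```

View pics/t3.png

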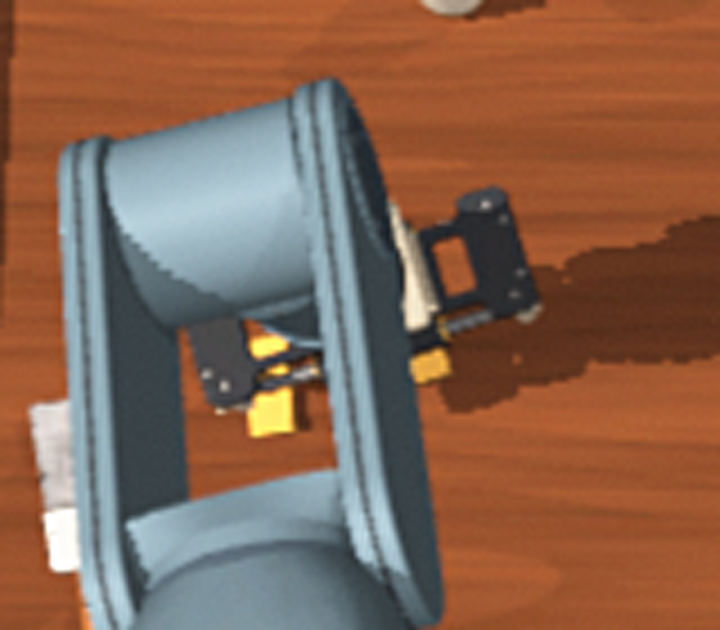

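```bash
python3 -m inch '[{"jaw":5,"translation":[0,0,-15],"turn":[0,0,0]},{"jaw":5,"translation":[0,0,-40],"turn":[0,0,0]},{"jaw":5,"translation":[0,0,-40],"turn":[0,0,0]},{"jaw":5,"translation":[0,0,-5],"turn":[0,0,0]},{"jaw":5,"translation":[0,0,0],"turn":[0,0,0.17]},{"jaw":5,"translation":[0,0,0],"turn":[0,0,0.17]},{"jaw":5,"translation":[0,0,0],"turn":[0,0,0.17]},{"jaw":5,"translation":[0,0,0],"turn":[0,0,0.157]}]'
python3 - <<'E'
from h import *
togo((500.9,-206.1,131),-.343+np.pi)
p,d=capture("scene");cv2.imwrite("pics/s4.png",cv2.resize(p[100:260,350:510,::-1],None,fx=3.7,fy=3.7,interpolation=cv2.INTER_CUBIC))
E
```

```text
time: 10.3
ee_pos: [0.5797, 0.2718, 0.1296]
orientation: [-0.001, 0.173, 0.985, -0.001]
ft_force: [-0.1, -0.6, -2.0]
grip_width: 0.0146
t 10.3 tcp [579.7 271.8 129.6] yaw 2.7935 down [-2.7e-03 -6.0e-04 -1.0e+00] shift [ -89.  -476.1   -0.9] turnz -0.0051 F [-0.1 -0.6 -2. ] T [ 0.05 -0.14 -0.02] w 14.6 j [ 0.26  0.47  1.39  0.    1.28 -0.96]
```

View pics/s4.png

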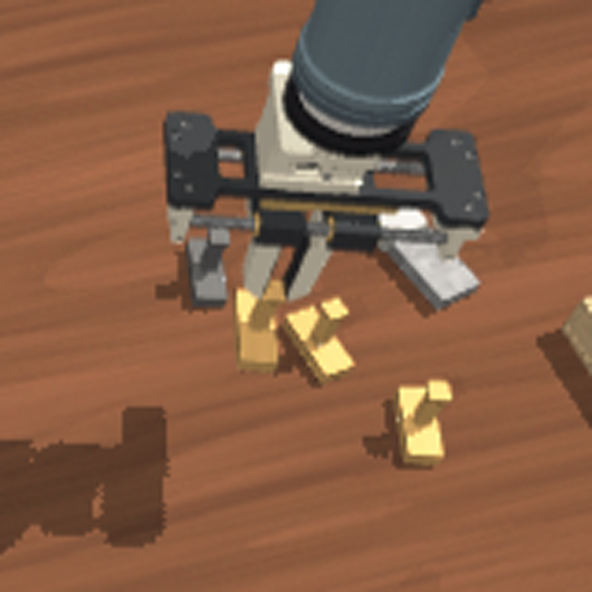

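```bash
python3 -m inch '[{"jaw":5,"translation":[-4,-24,0],"turn":[0,0,0]},{"jaw":5,"translation":[-9,-48,0],"turn":[0,0,0]},{"jaw":5,"translation":[-9,-48,0],"turn":[0,0,0]},{"jaw":5,"translation":[-9,-48,0],"turn":[0,0,0]},{"jaw":5,"translation":[-9,-48,0],"turn":[0,0,0]},{"jaw":5,"translation":[-9,-48,0],"turn":[0,0,0]},{"jaw":5,"translation":[-9,-48,0],"turn":[0,0,0]},{"jaw":5,"translation":[-9,-48,0],"turn":[0,0,0]}]'
python3 -m inch '[{"jaw":5,"translation":[-9,-48,0],"turn":[0,0,0]},{"jaw":5,"translation":[-9,-48,0],"turn":[0,0,0]},{"jaw":5,"translation":[-4,-20,0],"turn":[0,0,0]},{"jaw":5,"translation":[0,0,0],"turn":[0,0,0]},{"jaw":5,"translation":[0,0,0],"turn":[0,0,0]},{"jaw":5,"translation":[0,0,0],"turn":[0,0,0]}]'
python3 - <<'E'
from h import *
togo((500.9,-206.1,131),-.343+np.pi)
E
```

```text
time: 11.35
ee_pos: [0.5218, -0.0907, 0.1304]
orientation: [-0.001, 0.169, 0.986, 0.0]
ft_force: [-0.3, -0.5, -1.4]
grip_width: 0.0144
time: 12.1
ee_pos: [0.5047, -0.2046, 0.1311]
orientation: [-0.0, 0.17, 0.986, 0.0]
ft_force: [0.4, -0.7, -2.8]
grip_width: 0.0143
t 12.1 tcp [ 504.7 -204.6  131.1] yaw 2.8009 down [-2.e-04  6.e-04 -1.e+00] shift [ 3.1 -2.7  0.1] turnz 0.0023 F [ 0.4 -0.7 -2.8] T [ 0.01 -0.17 -0.03] w 14.3 j [-0.59  0.3   1.64  0.    1.2  -1.82]
```

Lower to 15 mm above the rail tops and check.

```bash
python3 -m inch '[{"jaw":5,"translation":[3,-2.7,20],"turn":[0,0,0]},{"jaw":5,"translation":[0,0,20],"turn":[0,0,0]},{"jaw":5,"translation":[0,0,22],"turn":[0,0,0]},{"jaw":5,"translation":[0,0,0],"turn":[0,0,0]},{"jaw":5,"translation":[0,0,0],"turn":[0,0,0]},{"jaw":5,"translation":[0,0,0],"turn":[0,0,0]}]'
python3 - <<'E'
from h import *
togo((500.9,-206.1,69),-.343+np.pi)
p,d=capture("scene");cv2.imwrite("pics/s5full.png",p[...,::-1]);np.save("pics/s5d.npy",d)
cv2.imwrite("pics/s5.png",cv2.resize(p[150:270,180:330,::-1],None,fx=5,fy=5,interpolation=cv2.INTER_CUBIC))
p,d=capture("top");cv2.imwrite("pics/t5full.png",p[...,::-1]);np.save("pics/t5d.npy",d)
cv2.imwrite("pics/t5.png",cv2.resize(p[140:250,310:440,::-1],None,fx=5,fy=5,interpolation=cv2.INTER_CUBIC))
E
```

```text
time: 12.85
ee_pos: [0.5016, -0.2079, 0.0703]
orientation: [0.001, 0.17, 0.985, -0.0]
ft_force: [-0.2, 0.1, -2.6]
grip_width: 0.0142
t 12.85 tcp [ 501.6 -207.9   70.3] yaw 2.7993 down [ 0.0017 -0.0011 -1.    ] shift [1.3 1.5 1.3] turnz 0.0007 F [-0.2  0.1 -2.6] T [ 0.06 -0.16  0.01] w 14.2 j [-0.6   0.36  1.72  0.    1.06 -1.83]
```

View pics/s5.png

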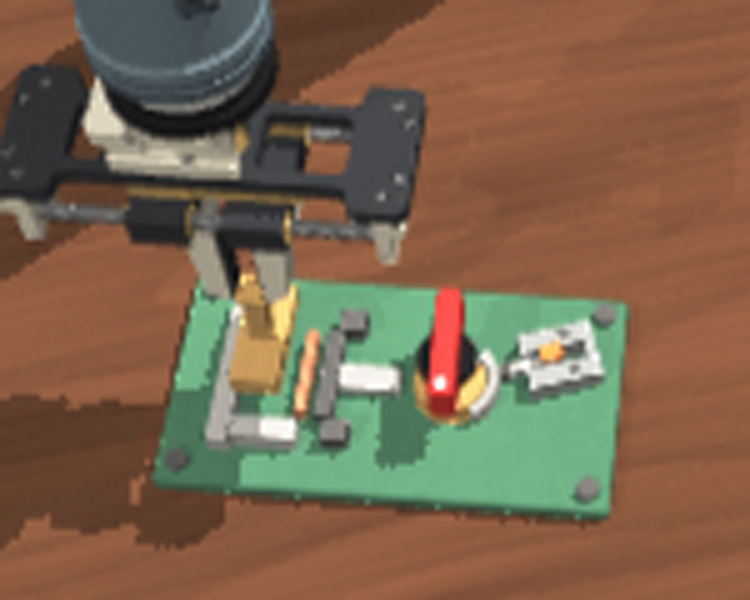

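View pics/t5.png

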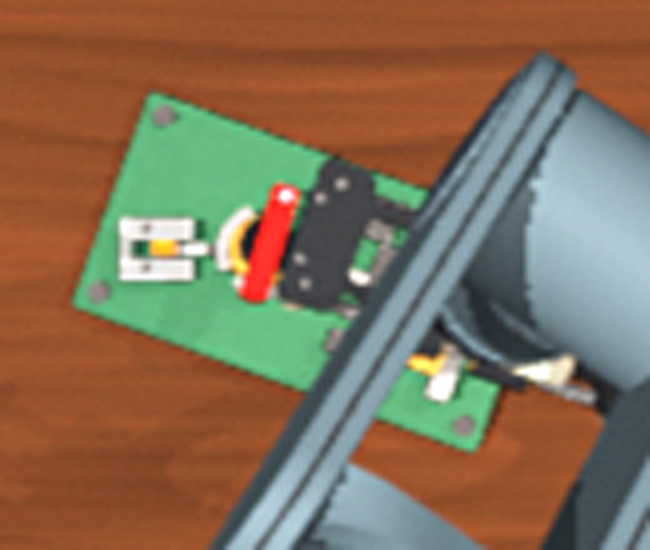

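```bash
python3 - <<'E'
from h import *
n="scene"
p=cv2.imread("pics/s5full.png"); W=cloud(n,np.load("pics/s5d.npy"))
yaw=-.343; c,s=np.cos(yaw),np.sin(yaw); R=np.array([[c,s],[-s,c]]); ctr=np.array([530.3,-147.6])
J=lambda P:(np.atleast_2d(P)[:,:2]*1000-ctr)@R.T
y=mask(p,[12,100,60],[35,255,255]); y[:, :224]=0; y[:,243:]=0; y[:200]=0;y[235:]=0
cs,_=cv2.findContours(y,cv2.RETR_EXTERNAL,cv2.CHAIN_APPROX_NONE); cc=max(cs,key=cv2.contourArea)
P=W[y>0]; P=P[(P[:,2]>.035)&(P[:,2]<.06)]; q=J(P)
print(len(P),"foot y range",np.percentile(q[:,1],[0,3,50,97,100]).round(1),"x",np.percentile(q[:,0],[0,50,97,100]).round(1),"z",P[:,2].min(),P[:,2].max())
# end face pixels (x near max)
e=q[:,0]>np.percentile(q[:,0],97)-4; print("end y",q[e,1].min(),q[e,1].max(),e.sum())
# row-wise edges at front face: rays at plane z ~ .046 mid-face
for v in range(220,230):
    u=np.where(y[v])[0]
    if len(u): print(v,u.min(),u.max(),J(ray(n,[[u.min()-.5,v],[u.max()+.5,v]],.046)).round(1).tolist(), [round(float(z),4) for z in W[v,u[[0,len(u)//2,-1]],2]])
# rail inner edge, in same image, at z=.026
hsv=cv2.cvtColor(p,cv2.COLOR_BGR2HSV)
for v in range(212,236,4): print(v,[(u,int(hsv[v,u,0]),int(hsv[v,u,1]),int(hsv[v,u,2])) for u in range(220,230)])
g=J(np.array([.501,-.208])[None]); print("tcp jig",J(np.array([[.5016,-.2079]])))
E
```

```text
158 foot y range [-79.6 -78.6 -62.1 -53.9 -53.2] x [-33.5   7.4  25.3  25.8] z 0.04083955702210767 0.05777169502710559
end y -77.85959945627313 -54.13194713451997 26
220 227 242 [[4.5, -80.9], [1.2, -39.4]] [0.0513, 0.0527, 0.0236]
221 227 241 [[7.5, -80.4], [4.4, -41.5]] [0.0514, 0.0512, 0.0252]
222 226 241 [[10.6, -82.4], [7.4, -41.0]] [0.0514, 0.0534, 0.0231]
223 226 241 [[13.6, -81.8], [10.3, -40.5]] [0.0514, 0.0578, 0.0259]
224 226 241 [[16.6, -81.3], [13.3, -40.0]] [0.0537, 0.053, 0.0232]
225 226 241 [[19.5, -80.7], [16.2, -39.5]] [0.0518, 0.0533, 0.0217]
226 226 242 [[22.4, -80.1], [19.0, -36.4]] [0.0508, 0.0538, 0.0142]
227 227 240 [[25.2, -77.0], [22.3, -41.1]] [0.0468, 0.0491, 0.0261]
228 233 240 [[26.8, -61.1], [25.2, -40.6]] [0.0408, 0.0245, 0.0248]
229 239 240 [[28.5, -45.2], [28.1, -40.1]] [0.0248, 0.9592, 0.9592]
212 [(220, 70, 91, 187), (221, 70, 91, 187), (222, 69, 92, 185), (223, 69, 92, 186), (224, 69, 92, 186), (225, 70, 93, 126), (226, 44, 20, 216), (227, 20, 9, 243), (228, 18, 61, 212), (229, 17, 125, 149)]
216 [(220, 70, 94, 185), (221, 70, 93, 186), (222, 70, 
[... 316 characters left out ...]
, (228, 18, 139, 203), (229, 18, 138, 201)]
224 [(220, 70, 94, 179), (221, 70, 92, 122), (222, 71, 92, 116), (223, 67, 59, 130), (224, 25, 17, 176), (225, 22, 26, 148), (226, 18, 133, 202), (227, 18, 138, 203), (228, 17, 139, 202), (229, 18, 139, 200)]
228 [(220, 70, 93, 115), (221, 70, 92, 116), (222, 68, 65, 126), (223, 23, 17, 175), (224, 23, 19, 179), (225, 23, 17, 176), (226, 18, 39, 171), (227, 18, 75, 115), (228, 28, 74, 103), (229, 24, 99, 124)]
232 [(220, 70, 92, 117), (221, 70, 88, 119), (222, 23, 19, 177), (223, 18, 19, 179), (224, 19, 16, 175), (225, 19, 16, 176), (226, 17, 15, 119), (227, 54, 24, 108), (228, 67, 58, 118), (229, 68, 58, 118)]
tcp jig [[ -6.74849872 -66.43973032]]
```

```bash
python3 -m inch '[{"jaw":5,"translation":[0,0,0],"turn":[0,0,0]},{"jaw":5,"translation":[0,0,0],"turn":[0,0,0]}]'
python3 - <<'E'
from h import *
yaw=-.343; c,s=np.cos(yaw),np.sin(yaw)
t=np.array([530.3,-147.6])+np.array([[c,-s],[s,c]])@[-11,-64.7]; print(t)
togo((*t,43),-.343+np.pi)
E
```

```text
time: 13.2
ee_pos: [0.5009, -0.2078, 0.0694]
orientation: [0.0, 0.171, 0.985, -0.0]
ft_force: [-0.2, 0.7, -2.3]
grip_width: 0.0141
[ 498.18124423 -204.83177027]
t 13.2 tcp [ 500.9 -207.8   69.4] yaw 2.7987 down [ 3.e-04 -2.e-04 -1.e+00] shift [ 3.6  1.9 26.4] turnz 0.0001 F [-0.2  0.7 -2.3] T [-0.01 -0.17 -0.03] w 14.1 j [-0.6   0.36  1.72  0.    1.06 -1.83]
```

```bash
python3 -m inch '[{"jaw":5,"translation":[3.6,1.9,0],"turn":[0,0,0]},{"jaw":5,"translation":[0,0,0],"turn":[0,0,0]},{"jaw":5,"translation":[0,0,6],"turn":[0,0,0]},{"jaw":5,"translation":[0,0,6],"turn":[0,0,0]},{"jaw":5,"translation":[0,0,5],"turn":[0,0,0]},{"jaw":5,"translation":[0,0,0],"turn":[0,0,0]},{"jaw":5,"translation":[0,0,0],"turn":[0,0,0]},{"jaw":5,"translation":[0,0,0],"turn":[0,0,0]}]'
python3 - <<'E'
from h import *
togo((498.2,-204.8,43),-.343+np.pi)
p,d=capture("scene");cv2.imwrite("pics/s6full.png",p[...,::-1]);np.save("pics/s6d.npy",d)
cv2.imwrite("pics/s6.png",cv2.resize(p[170:260,200:290,::-1],None,fx=6,fy=6,interpolation=cv2.INTER_CUBIC))
E
```

```text
time: 14.2
ee_pos: [0.4982, -0.2048, 0.0523]
orientation: [0.0, 0.171, 0.985, -0.0]
ft_force: [0.0, -0.0, -3.5]
grip_width: 0.0144
t 14.2 tcp [ 498.2 -204.8   52.3] yaw 2.7988 down [ 4.e-04 -2.e-04 -1.e+00] shift [0.1 0.  9.3] turnz 0.0002 F [ 0.  -0.  -3.5] T [ 0.08 -0.16 -0.02] w 14.4 j [-0.6   0.38  1.75  0.    1.01 -1.83]
```

View pics/s6.png

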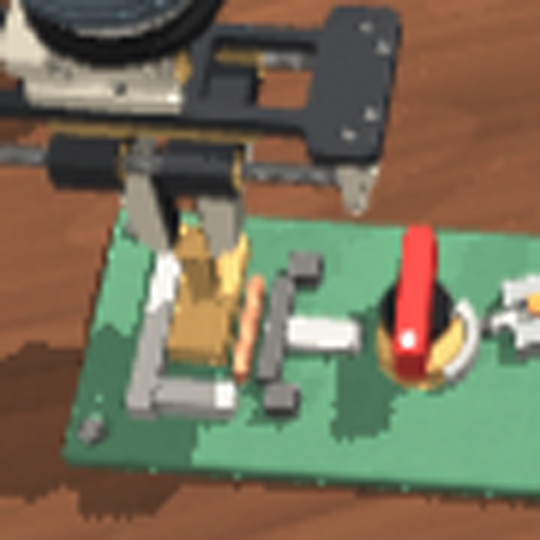

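```bash
python3 -m inch '[{"jaw":5,"translation":[0,0,4],"turn":[0,0,0]},{"jaw":5,"translation":[0,0,2],"turn":[0,0,0]},{"jaw":5,"translation":[0,0,2],"turn":[0,0,0]},{"jaw":5,"translation":[0,0,0],"turn":[0,0,0]},{"jaw":5,"translation":[0,0,0],"turn":[0,0,0]},{"jaw":5,"translation":[0,0,0],"turn":[0,0,0]}]'
python3 - <<'E'
from h import *
togo((498.2,-204.8,43),-.343+np.pi)
p,d=capture("scene");cv2.imwrite("pics/s7full.png",p[...,::-1]);np.save("pics/s7d.npy",d)
cv2.imwrite("pics/s7.png",cv2.resize(p[170:260,200:290,::-1],None,fx=6,fy=6,interpolation=cv2.INTER_CUBIC))
E
```

```text
time: 15.0
ee_pos: [0.4981, -0.2048, 0.0442]
orientation: [0.0, 0.171, 0.985, -0.0]
ft_force: [1.3, -0.0, -2.9]
grip_width: 0.0141
t 15.0 tcp [ 498.1 -204.8   44.2] yaw 2.7988 down [ 1.e-04 -1.e-04 -1.e+00] shift [-0.1 -0.   1.2] turnz 0.0002 F [ 1.3 -0.  -2.9] T [ 0.08 -0.16 -0.06] w 14.1 j [-0.6   0.39  1.76 -0.    1.   -1.83]
```

View pics/s7.png

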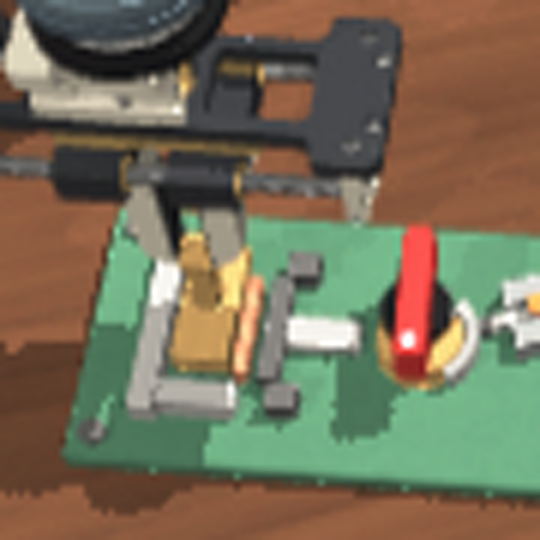

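```bash
python3 -m inch '[{"jaw":5,"translation":[0,0,0.6],"turn":[0,0,0]},{"jaw":5,"translation":[0,0,0],"turn":[0,0,0]},{"jaw":5,"translation":[0,0,0],"turn":[0,0,0]}]'
python3 -m inch '[{"jaw":5,"translation":[0,0,0.6],"turn":[0,0,0]},{"jaw":5,"translation":[0,0,0],"turn":[0,0,0]},{"jaw":5,"translation":[0,0,0],"turn":[0,0,0]}]'
```

```text
time: 15.42
ee_pos: [0.4981, -0.2047, 0.0435]
orientation: [0.0, 0.171, 0.985, 0.0]
ft_force: [0.9, -0.1, -2.8]
grip_width: 0.0142
time: 15.8
ee_pos: [0.4981, -0.2048, 0.043]
orientation: [0.0, 0.171, 0.985, -0.0]
ft_force: [-0.5, 0.3, -0.6]
grip_width: 0.0143
```

```bash
python3 -m inch '[{"jaw":5,"translation":[-2,0,0],"turn":[0,0,0]},{"jaw":5,"translation":[-2,0,0],"turn":[0,0,0]},{"jaw":5,"translation":[-2,0,0],"turn":[0,0,0]},{"jaw":5,"translation":[0,0,0],"turn":[0,0,0]},{"jaw":5,"translation":[0,0,0],"turn":[0,0,0]}]'
python3 -m inch '[{"jaw":5,"translation":[-1,0,0],"turn":[0,0,0]},{"jaw":5,"translation":[0,0,0],"turn":[0,0,0]},{"jaw":5,"translation":[0,0,0],"turn":[0,0,0]}]'
python3 -m inch '[{"jaw":5,"translation":[-1,0,0],"turn":[0,0,0]},{"jaw":5,"translation":[0,0,0],"turn":[0,0,0]},{"jaw":5,"translation":[0,0,0],"turn":[0,0,0]}]'
```

```text
time: 16.42
ee_pos: [0.502, -0.2063, 0.0445]
orientation: [-0.001, 0.17, 0.985, -0.0]
ft_force: [-9.9, 2.5, 16.5]
grip_width: 0.0143
time: 16.8
ee_pos: [0.5028, -0.2066, 0.0448]
orientation: [-0.002, 0.17, 0.985, -0.0]
ft_force: [-11.3, 3.2, 17.8]
grip_width: 0.0147
time: 17.18
ee_pos: [0.5036, -0.2069, 0.0452]
orientation: [-0.002, 0.17, 0.985, -0.0]
ft_force: [-12.5, 3.5, 21.4]
grip_width: 0.0146
```

```bash
python3 - <<'E'
from h import *
togo((498.2,-204.8,43),-.343+np.pi)
p,d=capture("scene");cv2.imwrite("pics/s8full.png",p[...,::-1]);np.save("pics/s8d.npy",d)
cv2.imwrite("pics/s8.png",cv2.resize(p[170:260,200:290,::-1],None,fx=6,fy=6,interpolation=cv2.INTER_CUBIC))
E
```

```text
t 17.18 tcp [ 503.6 -206.9   45.2] yaw 2.7994 down [-3.2e-03  5.0e-04 -1.0e+00] shift [5.8 0.1 2.2] turnz 0.0009 F [-12.5   3.5  21.4] T [0.77 2.22 0.04] w 14.6 j [-0.59  0.4   1.74 -0.    1.01 -1.82]
```

View pics/s8.png

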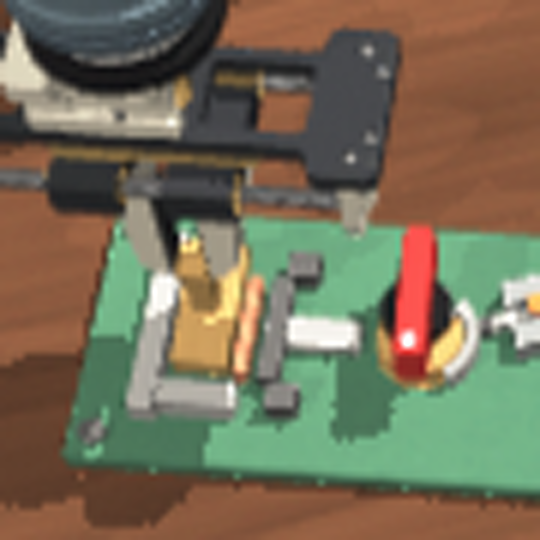

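```bash
python3 - <<'E'
from h import *
n="scene"; yaw=-.343; c,s=np.cos(yaw),np.sin(yaw); R=np.array([[c,s],[-s,c]]); ctr=np.array([530.3,-147.6])
J=lambda P:(np.atleast_2d(P)[:,:2]*1000-ctr)@R.T
for k in (7,8):
    p=cv2.imread(f"pics/s{k}full.png"); W=cloud(n,np.load(f"pics/s{k}d.npy"))
    y=mask(p,[12,100,60],[35,255,255]); y[:, :224]=0; y[:,243:]=0; y[:200]=0;y[238:]=0
    P=W[y>0]; q=np.c_[J(P),P[:,2]*1000]; q=q[(q[:,1]<-52)&(q[:,2]>10)]
    f=q[(q[:,2]<34)]
    print(k,len(f),f.max(0).round(1),f.min(0).round(1))
    for a in range(-30,36,4):
        b=f[(f[:,0]>=a)&(f[:,0]<a+4)]
        if len(b): print(a,len(b),np.percentile(b[:,2],[0,50,100]).round(1),b[:,1].min().round(1),b[:,1].max().round(1))
    h=W[215:240,215:245].reshape(-1,3); h=np.c_[J(h),h[:,2]*1000]; h=h[(abs(h[:,2]-25.5)<2)&(h[:,1]>-78)&(h[:,1]<-60)&(h[:,0]>18)]; print("stop top x",np.percentile(h[:,0],[0,5,50,100]).round(1) if len(h) else 0,len(h))
E
```

```text
7 149 [ 22.  -52.   30.8] [-35.7 -77.5  14.1]
-30 5 [15.6 23.9 26.4] -58.9 -52.0
-26 5 [25.1 25.9 27.8] -60.7 -52.6
-22 7 [19.1 25.8 27.2] -60.3 -53.1
-18 3 [15.2 20.1 25.6] -75.6 -52.4
-14 8 [14.8 26.8 30. ] -75.1 -52.5
-10 8 [22.8 27.5 28.5] -77.0 -52.7
-6 12 [23.7 25.7 30.4] -76.5 -55.3
-2 15 [15.4 26.4 28.9] -75.7 -52.2
2 17 [14.7 26.8 30.6] -77.5 -52.6
6 9 [23.7 26.  30.2] -77.5 -53.2
10 15 [19.9 26.5 29.9] -76.4 -52.1
14 14 [15.  26.  27.8] -75.6 -52.4
18 27 [14.1 24.  30.8] -76.8 -53.4
22 1 [25.5 25.5 25.5] -69.0 -69.0
stop top x [18.8 19.1 34.1 43.5] 29
8 147 [ 22.6 -52.1  33.8] [-40.2 -80.6  11.5]
-30 2 [28.5 29.8 31.2] -53.0 -52.9
-26 2 [28.  29.2 30.5] -54.7 -52.6
-22 4 [25.  26.8 29.7] -60.3 -55.1
-18 6 [11.8 24.7 29.5] -59.4 -52.2
-14 6 [26.2 28.6 31.3] -77.6 -53.5
-10 7 [25.1 27.9 30.6] -76.5 -52.8
-6 13 [22.  26.6 33.8] -75.9 -52.5
-2 19 [12.7 27.7 33.6] -77.9 -53.1
2 15 [22.8 25.2 28.4] -77.4 -53.4
6 9 [24.6 26.9 29. ] -76.3 -52.7
10 17 [20.8 26.6 31.3] -76.1 -52.2
14 16 [19.4 24.6 27.8] -78.0 -52.1
18 24 [11.5 23.3 27.1] -78.2 -52.4
22 2 [23.4 24.6 25.9] -68.9 -53.3
stop top x [18.3 19.  33.3 41. ] 28
```

```bash
python3 -m inch '[{"jaw":5,"translation":[3,0,0],"turn":[0,0,0]},{"jaw":5,"translation":[3,0,0],"turn":[0,0,0]},{"jaw":5,"translation":[1.5,0,0],"turn":[0,0,0]},{"jaw":5,"translation":[0,0,0],"turn":[0,0,0]},{"jaw":5,"translation":[0,0,0],"turn":[0,0,0]}]'
python3 - <<'E'
from h import *
togo((498.2,-204.8,43),-.343+np.pi)
E
```

```text
time: 17.85
ee_pos: [0.4985, -0.205, 0.0431]
orientation: [-0.0, 0.171, 0.985, -0.0]
ft_force: [-3.0, -0.5, 5.3]
grip_width: 0.0144
t 17.85 tcp [ 498.5 -205.    43.1] yaw 2.7988 down [-2.e-04 -1.e-04 -1.e+00] shift [0.4 0.1 0.1] turnz 0.0002 F [-3.  -0.5  5.3] T [ 0.1   0.59 -0.01] w 14.4 j [-0.6   0.39  1.76 -0.    0.99 -1.82]
```

```bash
python3 -m inch '[{"jaw":40,"translation":[0,0,0],"turn":[0,0,0]},{"jaw":40,"translation":[0,0,0],"turn":[0,0,0]},{"jaw":40,"translation":[0,0,-25],"turn":[0,0,0]},{"jaw":40,"translation":[0,0,-30],"turn":[0,0,0]},{"jaw":0,"translation":[28,0,0],"turn":[0,0,0]},{"jaw":0,"translation":[28,0,0],"turn":[0,0,0]},{"jaw":0,"translation":[0,0,0],"turn":[0,0,0.18]},{"jaw":0,"translation":[0,0,0],"turn":[0,0,0.18]}]'
python3 -m inch '[{"jaw":0,"translation":[0,0,0],"turn":[0,0,0.18]},{"jaw":0,"translation":[0,0,0],"turn":[0,0,0.18]},{"jaw":0,"translation":[0,0,0],"turn":[0,0,0.18]},{"jaw":0,"translation":[0,0,0],"turn":[0,0,0.18]},{"jaw":0,"translation":[0,0,0],"turn":[0,0,0.18]},{"jaw":0,"translation":[0,0,0],"turn":[0,0,0.16]},{"jaw":0,"translation":[0,0,0],"turn":[0,0,0.15]},{"jaw":0,"translation":[0,0,0],"turn":[0,0,0]}]'
python3 - <<'E'
from h import *
togo((444.4,-186,24),1.228)
p,d=capture("scene");cv2.imwrite("pics/s9full.png",p[...,::-1]);np.save("pics/s9d.npy",d)
cv2.imwrite("pics/s9.png",cv2.resize(p[150:260,180:290,::-1],None,fx=5,fy=5,interpolation=cv2.INTER_CUBIC))
E
```

```text
time: 18.85
ee_pos: [0.446, -0.1861, 0.0981]
orientation: [0.001, 0.347, 0.938, 0.0]
ft_force: [-0.2, 0.7, 0.4]
grip_width: 0.0049
time: 19.85
ee_pos: [0.4462, -0.1861, 0.0979]
orientation: [0.0, 0.817, 0.577, 0.0]
ft_force: [1.2, 1.0, 1.1]
grip_width: 0.0004
t 19.85 tcp [ 446.2 -186.1   97.9] yaw 1.2302 down [ 6.e-04 -1.e-04 -1.e+00] shift [-0.5 -1.7 73.9] turnz 0.0022 F [1.2 1.  1.1] T [-0.02 -0.05  0.07] w 0.4 j [-0.63  0.23  1.83  0.    1.08 -0.29]
```

View pics/s9.png

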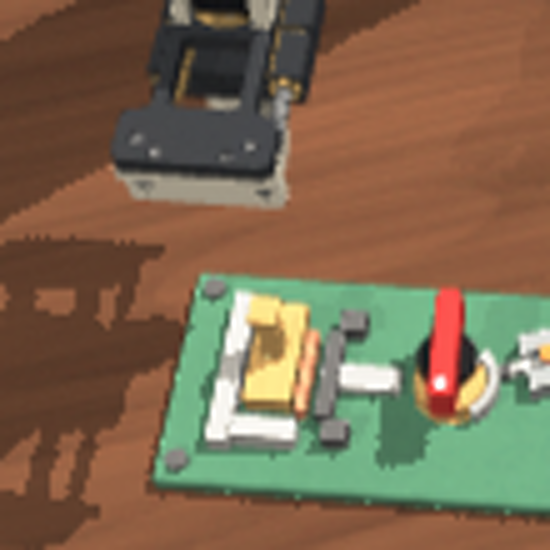

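```bash
python3 - <<'E'
from h import *
n="scene"; yaw=-.343; c,s=np.cos(yaw),np.sin(yaw); R=np.array([[c,s],[-s,c]]); ctr=np.array([530.3,-147.6])
J=lambda P:(np.atleast_2d(P)[:,:2]*1000-ctr)@R.T
p=cv2.imread("pics/s9full.png"); W=cloud(n,np.load("pics/s9d.npy"))
cv2.imwrite("pics/s9z.png",cv2.resize(p[200:245,215:255],None,fx=14,fy=14,interpolation=cv2.INTER_CUBIC))
pt,dt=capture("top"); cv2.imwrite("pics/t9full.png",pt[...,::-1]); np.save("pics/t9d.npy",dt)
cv2.imwrite("pics/t9z.png",cv2.resize(pt[165:235,345:425,::-1],None,fx=8,fy=8,interpolation=cv2.INTER_CUBIC))
y=mask(p,[12,100,60],[35,255,255]); 
q=np.c_[J(W.reshape(-1,3)),W[...,2].ravel()*1000].reshape(400,640,3)
for v in range(208,236,2): print(v,[tuple(q[v,u].round().astype(int)) if y[v,u] else 0 for u in range(226,243,2)])
E
```

```text
208 [0, 0, 0, 0, 0, 0, 0, 0, 0]
210 [0, 0, 0, (np.int64(-14), np.int64(-66), np.int64(68)), (np.int64(-14), np.int64(-61), np.int64(68)), (np.int64(-49), np.int64(-70), np.int64(10)), 0, 0, 0]
212 [0, 0, (np.int64(-7), np.int64(-70), np.int64(69)), (np.int64(-7), np.int64(-65), np.int64(70)), (np.int64(-7), np.int64(-60), np.int64(69)), (np.int64(-33), np.int64(-65), np.int64(26)), (np.int64(-35), np.int64(-60), np.int64(24)), (np.int64(-35), np.int64(-55), np.int64(24)), 0]
214 [0, 0, (np.int64(-4), np.int64(-70), np.int64(64)), (np.int64(-1), np.int64(-64), np.int64(70)), (np.int64(-4), np.int64(-60), np.int64(65)), (np.int64(-28), np.int64(-64), np.int64(25)), (np.int64(-26), np.int64(-58), np.int64(29)), (np.int64(-29), np.int64(-54), np.int64(25)), 0]
216 [0, 0, 0, (np.int64(-3), np.int64(-66), np.int64(55)), (np.int64(-5), np.int64(-62), np.int64(53)), (np.int64(-12), np.int64(-60), np.int64(41)), (np.int64(-20), np.int64(-57), np.int64(28)), (np.int64(-25), np.int64(-54), np.int64(20)), (np.int64(-24), np.int64(-48), np.int64(23))]
218 [0, 0, 0, (np.int64(-4), np.int64(-69), n
[... 1385 characters left out ...]
int64(-44), np.int64(17))]
228 [0, (np.int64(17), np.int64(-78), np.int64(26)), (np.int64(14), np.int64(-74), np.int64(21)), (np.int64(17), np.int64(-67), np.int64(27)), (np.int64(17), np.int64(-62), np.int64(28)), (np.int64(13), np.int64(-58), np.int64(23)), (np.int64(13), np.int64(-52), np.int64(23)), (np.int64(14), np.int64(-47), np.int64(25)), 0]
230 [0, 0, (np.int64(21), np.int64(-72), np.int64(23)), (np.int64(22), np.int64(-66), np.int64(26)), (np.int64(20), np.int64(-62), np.int64(23)), (np.int64(19), np.int64(-57), np.int64(23)), (np.int64(16), np.int64(-53), np.int64(17)), (np.int64(19), np.int64(-46), np.int64(24)), 0]
232 [0, 0, 0, 0, 0, 0, 0, 0, 0]
234 [0, 0, 0, 0, 0, 0, 0, 0, 0]
```

View pics/s9z.png

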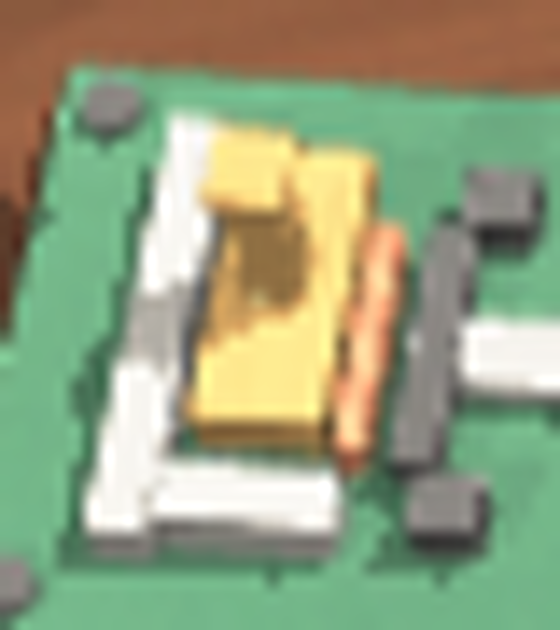

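View pics/t9z.png

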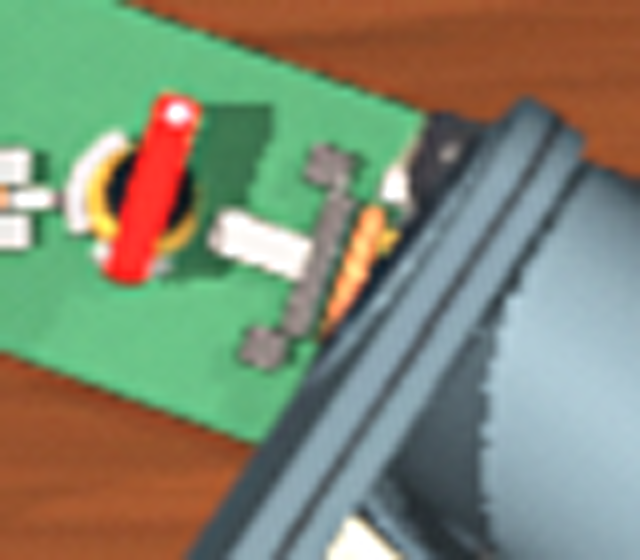

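```bash
python3 -m inch '[{"jaw":0,"translation":[0,-2,25],"turn":[0,0,0]},{"jaw":0,"translation":[0,0,25],"turn":[0,0,0]},{"jaw":0,"translation":[0,0,16],"turn":[0,0,0]},{"jaw":0,"translation":[0,0,8],"turn":[0,0,0]},{"jaw":0,"translation":[0,0,0],"turn":[0,0,0]},{"jaw":0,"translation":[0,0,0],"turn":[0,0,0]},{"jaw":0,"translation":[0,0,0],"turn":[0,0,0]}]'
python3 - <<'E'
from h import *
togo((444.4,-186,24),1.228)
E
```

```text
time: 20.82
ee_pos: [0.4444, -0.1857, 0.0246]
orientation: [0.001, 0.817, 0.577, 0.0]
ft_force: [0.1, 0.3, 0.0]
grip_width: 0.0005
t 20.82 tcp [ 444.4 -185.7   24.6] yaw 1.2291 down [ 1.1e-03 -8.0e-04 -1.0e+00] shift [-0.3  0.1  0.6] turnz 0.0011 F [0.1 0.3 0. ] T [-0.06 -0.05 -0.03] w 0.5 j [-0.63  0.33  1.91  0.    0.9  -0.29]
```

```bash
python3 -m inch '[{"jaw":0,"translation":[0,2.5,0],"turn":[0,0,0]},{"jaw":0,"translation":[0,2.5,0],"turn":[0,0,0]},{"jaw":0,"translation":[0,2,0],"turn":[0,0,0]},{"jaw":0,"translation":[0,2,0],"turn":[0,0,0]},{"jaw":0,"translation":[0,0,0],"turn":[0,0,0]}]'
python3 -m inch '[{"jaw":0,"translation":[0,1.5,0],"turn":[0,0,0]},{"jaw":0,"translation":[0,1.5,0],"turn":[0,0,0]},{"jaw":0,"translation":[0,0,0],"turn":[0,0,0]}]'
python3 -m inch '[{"jaw":0,"translation":[0,1.5,0],"turn":[0,0,0]},{"jaw":0,"translation":[0,1.5,0],"turn":[0,0,0]},{"jaw":0,"translation":[0,0,0],"turn":[0,0,0]}]'
python3 - <<'E'
from h import *
togo((444.4,-186,24),1.228)
p,d=capture("scene");cv2.imwrite("pics/s10.png",cv2.resize(p[170:260,200:290,::-1],None,fx=6,fy=6,interpolation=cv2.INTER_CUBIC))
E
```

```text
time: 21.45
ee_pos: [0.4525, -0.1885, 0.0239]
orientation: [-0.0, 0.817, 0.576, -0.0]
ft_force: [-0.5, -0.0, 0.2]
grip_width: 0.0005
time: 21.82
ee_pos: [0.4553, -0.1895, 0.024]
orientation: [0.0, 0.817, 0.576, 0.0]
ft_force: [0.6, -0.1, -0.3]
grip_width: 0.0002
time: 22.2
ee_pos: [0.4582, -0.1905, 0.024]
orientation: [0.0, 0.817, 0.576, 0.0]
ft_force: [0.1, -0.2, -0.7]
grip_width: 0.0009
t 22.2 tcp [ 458.2 -190.5   24. ] yaw 1.2288 down [ 2.e-04 -1.e-04 -1.e+00] shift [ -0.4 -14.5  -0. ] turnz 0.0008 F [ 0.1 -0.2 -0.7] T [-0.06 -0.07  0.02] w 0.9 j [-0.62  0.35  1.88  0.    0.91 -0.28]
```

View pics/s10.png

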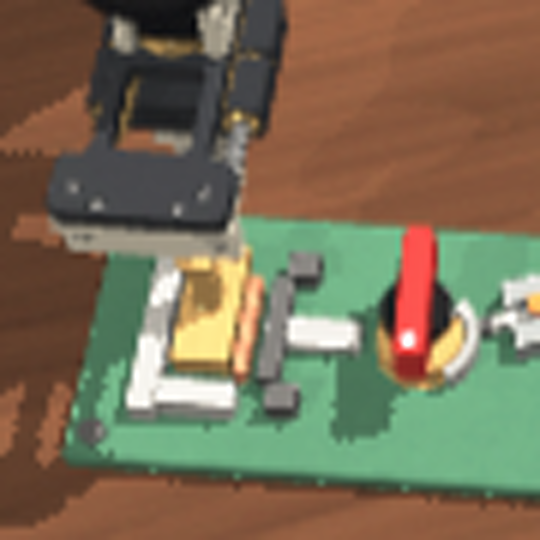

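```bash
python3 -m inch '[{"jaw":0,"translation":[0,1.5,0],"turn":[0,0,0]},{"jaw":0,"translation":[0,1.5,0],"turn":[0,0,0]},{"jaw":0,"translation":[0,0,0],"turn":[0,0,0]}]'
python3 -m inch '[{"jaw":0,"translation":[0,1.5,0],"turn":[0,0,0]},{"jaw":0,"translation":[0,1.5,0],"turn":[0,0,0]},{"jaw":0,"translation":[0,0,0],"turn":[0,0,0]}]'
python3 -m inch '[{"jaw":0,"translation":[0,1.5,0],"turn":[0,0,0]},{"jaw":0,"translation":[0,0,0],"turn":[0,0,0]}]'
python3 - <<'E'
from h import *
togo((444.4,-186,24),1.228)
p,d=capture("scene");cv2.imwrite("pics/s11.png",cv2.resize(p[170:260,200:290,::-1],None,fx=6,fy=6,interpolation=cv2.INTER_CUBIC))
E
```

```text
time: 22.62
ee_pos: [0.461, -0.1915, 0.024]
orientation: [0.0, 0.817, 0.576, 0.0]
ft_force: [-0.1, 0.5, 0.9]
grip_width: 0.0004
time: 23.0
ee_pos: [0.4639, -0.1925, 0.024]
orientation: [0.0, 0.817, 0.576, 0.0]
ft_force: [-0.2, -0.6, -0.2]
grip_width: 0.0004
time: 23.25
ee_pos: [0.4653, -0.193, 0.024]
orientation: [0.0, 0.817, 0.576, 0.0]
ft_force: [0.3, -0.3, 0.3]
grip_width: 0.0004
t 23.25 tcp [ 465.3 -193.    24. ] yaw 1.2288 down [ 2.e-04 -1.e-04 -1.e+00] shift [ -0.4 -22.   -0. ] turnz 0.0008 F [ 0.3 -0.3  0.3] T [-0.01 -0.13  0.  ] w 0.4 j [-0.62  0.36  1.86  0.    0.92 -0.27]
```

View pics/s11.png

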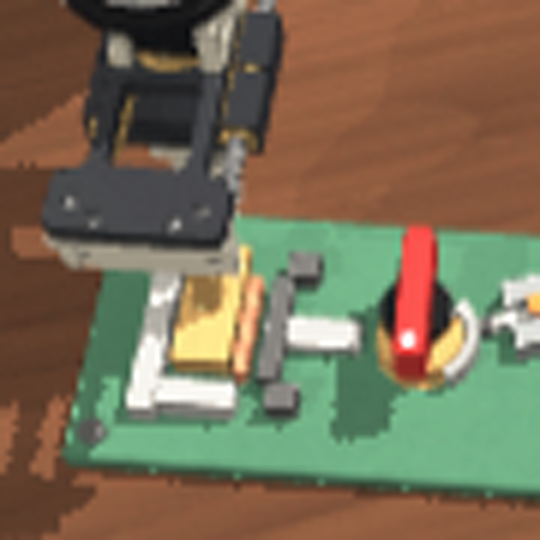

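```bash
python3 -m inch '[{"jaw":0,"translation":[0,1,0],"turn":[0,0,0]},{"jaw":0,"translation":[0,1,0],"turn":[0,0,0]},{"jaw":0,"translation":[0,0,0],"turn":[0,0,0]}]'
python3 -m inch '[{"jaw":0,"translation":[0,1,0],"turn":[0,0,0]},{"jaw":0,"translation":[0,1,0],"turn":[0,0,0]},{"jaw":0,"translation":[0,0,0],"turn":[0,0,0]}]'
python3 -m inch '[{"jaw":0,"translation":[0,1,0],"turn":[0,0,0]},{"jaw":0,"translation":[0,1,0],"turn":[0,0,0]},{"jaw":0,"translation":[0,0,0],"turn":[0,0,0]}]'
python3 - <<'E'
from h import *
togo((444.4,-186,24),1.228)
p,d=capture("scene");cv2.imwrite("pics/s12.png",cv2.resize(p[170:260,200:290,::-1],None,fx=6,fy=6,interpolation=cv2.INTER_CUBIC))
E
```

```text
time: 23.68
ee_pos: [0.4671, -0.1936, 0.024]
orientation: [0.0, 0.817, 0.576, 0.0]
ft_force: [0.1, 0.1, -0.7]
grip_width: 0.0005
time: 24.05
ee_pos: [0.469, -0.1944, 0.024]
orientation: [0.0, 0.817, 0.576, 0.0]
ft_force: [-0.1, 0.4, -0.2]
grip_width: 0.0004
time: 24.42
ee_pos: [0.4709, -0.195, 0.024]
orientation: [0.0, 0.817, 0.576, 0.0]
ft_force: [-0.3, 0.1, 0.8]
grip_width: 0.0006
t 24.43 tcp [ 470.9 -195.    24. ] yaw 1.2288 down [ 1.e-04 -0.e+00 -1.e+00] shift [ -0.4 -27.9  -0. ] turnz 0.0008 F [-0.3  0.1  0.8] T [-0.01 -0.09  0.02] w 0.6 j [-0.61  0.37  1.85  0.    0.92 -0.27]
```

View pics/s12.png

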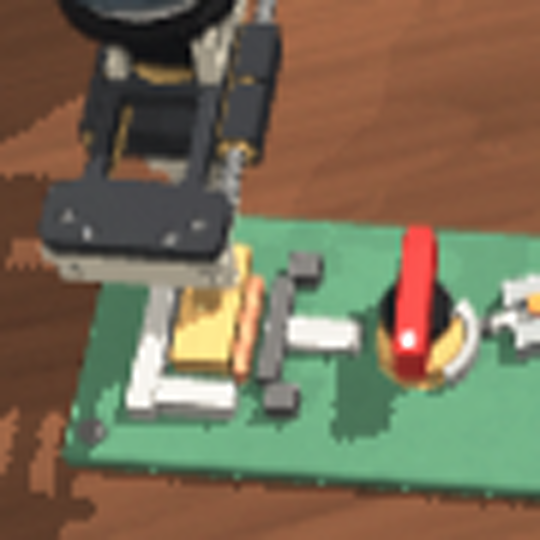

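```bash
cat >> h.py <<'E'
yaw=-.343; _c,_s=np.cos(yaw),np.sin(yaw); RJ=np.array([[_c,_s],[-_s,_c]]); ctr=np.array([530.3,-147.6])
def J(P):
    P=np.atleast_2d(P)*1000; return np.c_[(P[:,:2]-ctr)@RJ.T,P[:,2]]
E
python3 - <<'E'
from h import *
p,d=capture("scene");p=p[...,::-1].copy();cv2.imwrite("pics/s13full.png",p);np.save("pics/s13d.npy",d);W=cloud("scene",d)
for f in("s9","s13"):
    p=cv2.imread(f"pics/{f}full.png"); W=cloud("scene",np.load(f"pics/{f}d.npy"))
    y=mask(p,[12,100,60],[35,255,255]);y[:,:224]=0;y[:,243:]=0;y[:200]=0;y[238:]=0
    q=J(W[y>0]); q=q[(q[:,1]<-53)&(q[:,1]>-79)&(q[:,2]>12)&(q[:,2]<32)]
    print(f,len(q),np.sort(q[:,0])[-12:].round(1))
    # colour profile along pixel column at mid foot
    for u in(231,234): print(u,[tuple(int(a) for a in p[v,u]) for v in range(224,238)])
cv2.imwrite("pics/s13z.png",cv2.resize(p[200:245,215:255],None,fx=14,fy=14,interpolation=cv2.INTER_CUBIC))
E
```

```text
s9 155 [19.9 20.3 20.5 20.5 20.9 21.  21.  21.1 21.2 21.9 22.2 22.9]
231 [(140, 231, 253), (142, 233, 254), (143, 233, 254), (142, 233, 254), (144, 234, 254), (133, 225, 251), (61, 103, 134), (68, 110, 135), (117, 138, 125), (220, 231, 229), (242, 247, 249), (243, 248, 250), (235, 241, 244), (134, 141, 144)]
234 [(145, 236, 254), (145, 236, 254), (145, 236, 254), (145, 236, 254), (145, 235, 254), (137, 228, 252), (66, 110, 141), (65, 107, 132), (81, 106, 91), (165, 184, 171), (242, 247, 249), (243, 248, 249), (238, 244, 247), (189, 199, 204)]
s13 128 [19.7 19.9 20.1 20.2 20.6 20.8 20.9 20.9 20.9 21.3 21.5 21.6]
231 [(139, 230, 253), (142, 232, 254), (142, 232, 254), (142, 232, 254), (142, 233, 254), (133, 224, 250), (62, 104, 134), (67, 109, 134), (117, 138, 124), (220, 230, 228), (241, 247, 249), (242, 247, 249), (234, 240, 243), (133, 140, 144)]
234 [(144, 235, 254), (144, 235, 254), (144, 235, 254), (144, 235, 254), (144, 234, 254), (135, 226, 252), (65, 109, 139), (64, 106, 130), (80, 105, 90), (164, 182, 170), (242, 247, 249), (242, 247, 249), (237, 244, 246), (189, 197, 203)]
```

View pics/s13z.png

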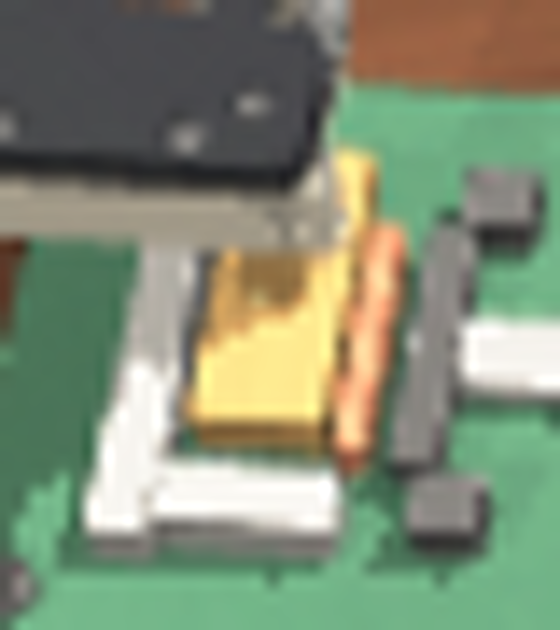

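```bash
python3 -m inch '[{"jaw":0,"translation":[0,1,0],"turn":[0,0,0]},{"jaw":0,"translation":[0,0,0],"turn":[0,0,0]}]'
python3 -m inch '[{"jaw":0,"translation":[0,1,0],"turn":[0,0,0]},{"jaw":0,"translation":[0,0,0],"turn":[0,0,0]}]'
python3 - <<'E'
from h import *
togo((444.4,-186,24),1.228)
p,d=capture("scene");p=p[...,::-1].copy();cv2.imwrite("pics/s14full.png",p);np.save("pics/s14d.npy",d)
cv2.imwrite("pics/s14z.png",cv2.resize(p[200:245,215:255],None,fx=14,fy=14,interpolation=cv2.INTER_CUBIC))
for u in(231,234): print(u,[tuple(int(a) for a in p[v,u]) for v in range(224,238)])
E
```

```text
time: 24.78
ee_pos: [0.4718, -0.1953, 0.024]
orientation: [0.0, 0.817, 0.576, 0.0]
ft_force: [0.6, -0.3, 0.1]
grip_width: 0.0007
time: 25.02
ee_pos: [0.4727, -0.1957, 0.024]
orientation: [0.0, 0.817, 0.576, 0.0]
ft_force: [-0.3, -1.0, 0.0]
grip_width: 0.0003
t 25.02 tcp [ 472.7 -195.7   24. ] yaw 1.2288 down [ 1.e-04 -1.e-04 -1.e+00] shift [ -0.4 -29.9  -0. ] turnz 0.0008 F [-0.3 -1.   0. ] T [-0.04 -0.11  0.04] w 0.3 j [-0.61  0.38  1.84 -0.    0.92 -0.27]
231 [(140, 230, 253), (142, 232, 254), (142, 232, 254), (142, 232, 254), (141, 232, 253), (133, 224, 250), (62, 103, 134), (66, 109, 133), (117, 138, 124), (220, 230, 229), (241, 247, 249), (242, 247, 249), (234, 240, 243), (134, 141, 144)]
234 [(144, 235, 254), (144, 235, 254), (145, 235, 254), (144, 235, 254), (144, 234, 254), (136, 227, 252), (64, 109, 140), (64, 107, 131), (81, 105, 91), (164, 182, 170), (241, 247, 249), (242, 247, 249), (238, 244, 246), (189, 198, 203)]
```

View pics/s14z.png

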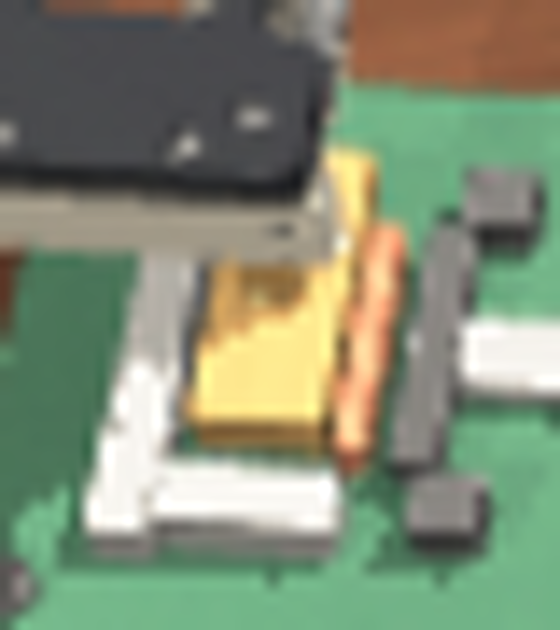

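```bash
python3 -m inch '[{"jaw":0,"translation":[0,0,0],"turn":[-0.08,0,0]},{"jaw":0,"translation":[0,0,0],"turn":[-0.08,0,0]},{"jaw":0,"translation":[0,0,0],"turn":[0,0,0]},{"jaw":0,"translation":[0,0,0],"turn":[0,0,0]}]'
python3 - <<'E'
from h import *
togo((444.4,-186,24),1.228)
p,d=capture("scene");p=p[...,::-1].copy();cv2.imwrite("pics/s15full.png",p);np.save("pics/s15d.npy",d)
cv2.imwrite("pics/s15z.png",cv2.resize(p[160:245,195:265],None,fx=7,fy=7,interpolation=cv2.INTER_CUBIC))
E
```

```text
time: 25.58
ee_pos: [0.4732, -0.1962, 0.0244]
orientation: [0.065, 0.815, 0.575, 0.046]
ft_force: [-0.3, -0.3, 0.0]
grip_width: 0.0006
t 25.57 tcp [ 473.2 -196.2   24.4] yaw 1.2285 down [ 0.1499 -0.0538 -0.9872] shift [ -0.1 -30.3  -4.5] turnz 0.0005 F [-0.3 -0.3  0. ] T [ 0.    0.03 -0.01] w 0.6 j [-0.65  0.29  1.99  0.07  0.71 -0.36]
```

View pics/s15z.png

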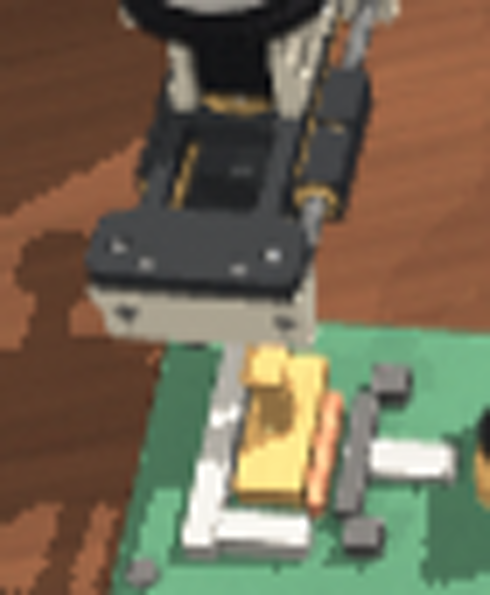

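```bash
python3 -m inch '[{"jaw":0,"translation":[0,1,0.16],"turn":[0,0,0]},{"jaw":0,"translation":[0,1,0.16],"turn":[0,0,0]},{"jaw":0,"translation":[0,0,0],"turn":[0,0,0]}]'
python3 -m inch '[{"jaw":0,"translation":[0,1,0.16],"turn":[0,0,0]},{"jaw":0,"translation":[0,1,0.16],"turn":[0,0,0]},{"jaw":0,"translation":[0,0,0],"turn":[0,0,0]}]'
python3 -m inch '[{"jaw":0,"translation":[0,1,0.16],"turn":[0,0,0]},{"jaw":0,"translation":[0,1,0.16],"turn":[0,0,0]},{"jaw":0,"translation":[0,0,0],"turn":[0,0,0]}]'
python3 - <<'E'
from h import *
togo((444.4,-186,24),1.228)
p,d=capture("scene");p=p[...,::-1].copy();cv2.imwrite("pics/s16full.png",p);np.save("pics/s16d.npy",d)
cv2.imwrite("pics/s16z.png",cv2.resize(p[160:245,195:265],None,fx=7,fy=7,interpolation=cv2.INTER_CUBIC))
E
```

```text
time: 26.0
ee_pos: [0.4748, -0.1964, 0.0239]
orientation: [0.065, 0.814, 0.575, 0.046]
ft_force: [0.2, 0.2, -0.8]
grip_width: 0.0001
time: 26.38
ee_pos: [0.4765, -0.197, 0.024]
orientation: [0.065, 0.815, 0.575, 0.046]
ft_force: [0.1, 0.4, -0.9]
grip_width: 0.0003
time: 26.75
ee_pos: [0.4785, -0.1977, 0.024]
orientation: [0.065, 0.814, 0.575, 0.046]
ft_force: [0.2, 0.9, 0.3]
grip_width: 0.0004
t 26.75 tcp [ 478.5 -197.7   24. ] yaw 1.2288 down [ 0.1502 -0.0535 -0.9872] shift [ -0.4 -35.6  -5.8] turnz 0.0008 F [0.2 0.9 0.3] T [-0.01  0.03  0.06] w 0.4 j [-0.64  0.3   1.98  0.07  0.71 -0.35]
```

View pics/s16z.png

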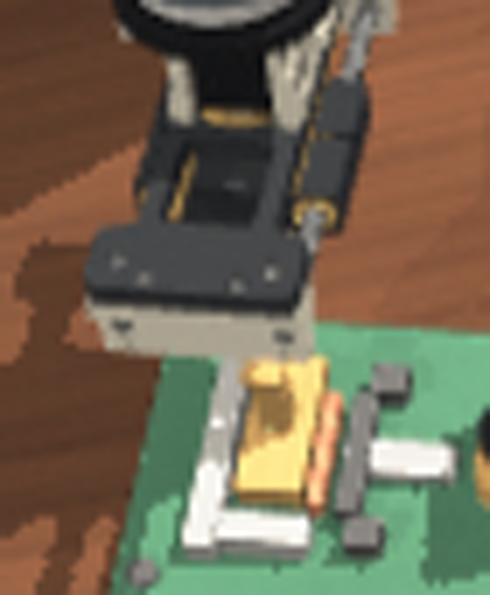

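```bash
python3 - <<'E'
from h import *
p,d=capture("top");p=p[...,::-1].copy();cv2.imwrite("pics/t16full.png",p);np.save("pics/t16d.npy",d)
cv2.imwrite("pics/t16z.png",cv2.resize(p[150:260,320:450],None,fx=5,fy=5,interpolation=cv2.INTER_CUBIC))
for n in("scene","top"):
    K,E=cal(n)
    for P in((.4785,-.1977,.024),(.4797,-.1981,.016)):
        w=E@np.r_[P,1];u=K@w[:3];print(n,u[:2]/u[2])
E
```

```text
scene [236.30086964 212.91537369]
scene [236.64417238 214.84209318]
top [390.80297451 211.97469129]
top [390.52347296 211.70287725]
```

View pics/t16z.png

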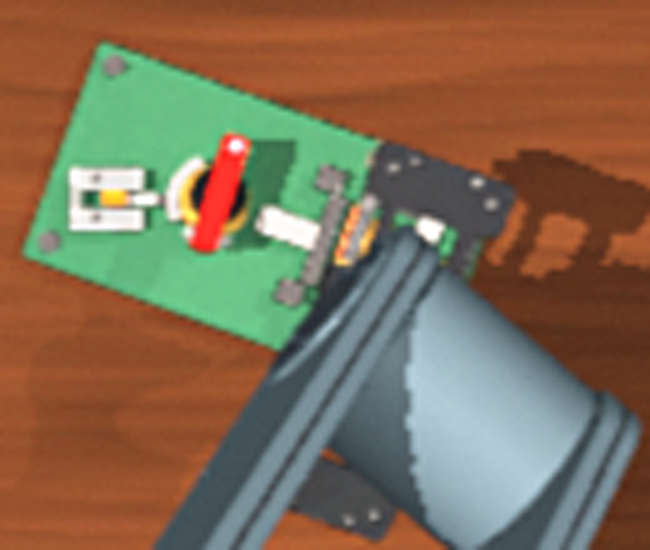

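```bash
python3 - <<'E'
from h import *
ims=[]
for k in(9,15,16):
    p=cv2.imread(f"pics/s{k}full.png"); ims.append(cv2.resize(p[198:240,222:247],None,fx=10,fy=10,interpolation=cv2.INTER_NEAREST))
cv2.imwrite("pics/cmp.png",np.hstack(ims))
W=cloud("scene",np.load("pics/s16d.npy")); q=J(W.reshape(-1,3)).reshape(400,640,3)
for v in range(208,234,2): print(v,[tuple(int(a) for a in q[v,u].round()) for u in range(228,243,2)])
E
```

```text
208 [(34, -54, 156), (33, -50, 155), (34, -44, 157), (32, -41, 154), (35, -34, 159), (33, -31, 156), (-56, -60, 10), (-58, -55, 9)]
210 [(34, -55, 147), (34, -51, 148), (35, -45, 150), (35, -40, 151), (34, -36, 148), (33, -32, 148), (-49, -59, 12), (-51, -54, 9)]
212 [(-32, -87, 25), (-8, -71, 67), (-8, -66, 67), (-8, -60, 68), (-33, -65, 26), (-35, -61, 24), (-35, -55, 25), (-43, -52, 13)]
214 [(-26, -86, 26), (-2, -70, 67), (-3, -65, 66), (-3, -59, 68), (-28, -65, 25), (-27, -59, 27), (-29, -54, 25), (-38, -52, 10)]
216 [(-21, -85, 23), (-24, -81, 19), (-4, -67, 54), (-3, -61, 56), (-12, -59, 42), (-22, -58, 25), (-24, -53, 22), (-22, -47, 26)]
218 [(-12, -83, 28), (-19, -81, 16), (-3, -68, 45), (-2, -62, 47), (-9, -60, 36), (-14, -56, 28), (-19, -53, 20), (-17, -47, 24)]
220 [(-6, -82, 27), (-10, -78, 22), (-4, -70, 33), (-5, -65, 32), (-4, -59, 35), (-10, -56, 24), (-16, -53, 16), (-11, -46, 24)]
222 [(-2, -82, 24), (-2, -76, 24), (-1, -70, 27), (-2, -65, 27), (-4, -60, 25), (-3, -55, 27), (-3, -49, 26), (-6, -45, 22)]
224 [(2, -82, 20), (5, -75, 26), (3, -70, 24), (4, -64, 26), (3, -59, 25), (2, -54, 25), (2, -48, 26), (-2, -45, 18)]
226 [(5, -82, 14), (11, -74, 26), (9, -69, 24), (9, -64, 24), (11, -57, 29), (8, -53, 24), (9, -47, 26), (2, -45, 14)]
228 [(17, -78, 26), (18, -72, 29), (15, -68, 24), (15, -62, 25), (15, -57, 26), (14, -52, 25), (14, -47, 26), (7, -44, 13)]
230 [(15, -81, 11), (20, -73, 21), (20, -67, 22), (20, -62, 22), (20, -56, 23), (15, -53, 16), (17, -47, 20), (13, -43, 13)]
232 [(22, -79, 14), (21, -74, 12), (21, -68, 13), (20, -63, 12), (21, -58, 14), (20, -53, 13), (25, -45, 24), (17, -43, 10)]
```

View pics/cmp.png

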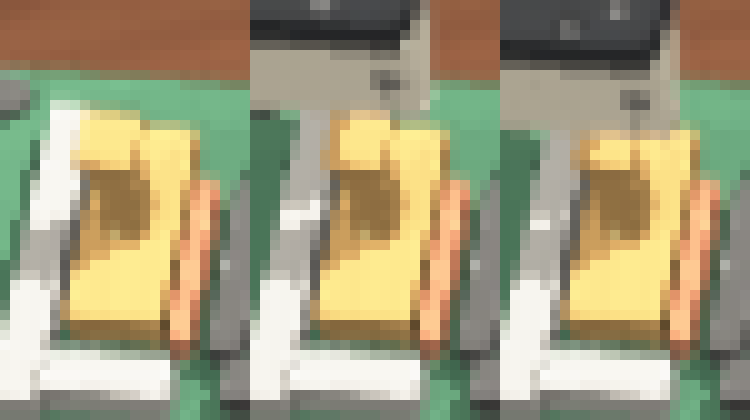

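```bash
python3 - <<'E'
from h import *
for z in(.10,.13): print(J(ray("top",[398.4,218.4],z)))
print(J(np.array([[.4785,-.1977,.024]])), J(np.array([[.4785,-.1977,.024]])-.1*np.array([[.1502,-.0535,-.9872]])))
W=cloud("top",np.load("pics/t16d.npy"));q=J(W.reshape(-1,3)).reshape(400,640,3)
for (x,y) in((430,165),(470,165),(490,190),(400,150),(430,230),(350,500),(390,520)):
    print((x,y),q[150+y//5,320+x//5].round())
E
```

```text
[[-48.65604976 -79.67793147 100.        ]]
[[-51.53032302 -75.53799832 130.        ]]
[[-31.93332416 -64.60273066  24.        ]] [[-47.87768771 -64.6158024  122.72      ]]
(430, 165) [ 31. -56. 188.]
(470, 165) [  71. -102.   -4.]
(490, 190) [ 30. -89. 182.]
(400, 150) [ 33. -41. 182.]
(430, 230) [ 25. -90.  22.]
(350, 500) [-135.  -78.  159.]
(390, 520) [-133. -126.   -2.]
```

```bash
python3 - <<'E'
from h import *
W=cloud("scene",np.load("pics/s7d.npy"));q=J(W.reshape(-1,3)).reshape(400,640,3)
for v in range(196,216,2): print(v,[tuple(int(a) for a in q[v,u].round()) for u in range(221,243,2)])
p=cv2.imread("pics/s7full.png"); cv2.imwrite("pics/s7z.png",cv2.resize(p[192:240,215:250],None,fx=14,fy=12,interpolation=cv2.INTER_NEAREST))
E
```

```text
196 [(12, -72, 171), (-1, -73, 152), (-12, -73, 135), (-100, -106, 0), (13, -52, 176), (13, -48, 176), (13, -43, 176), (12, -39, 175), (12, -34, 176), (13, -28, 178), (0, -29, 158)]
198 [(17, -71, 171), (16, -67, 170), (16, -62, 170), (17, -57, 171), (17, -52, 173), (19, -46, 177), (19, -42, 177), (17, -38, 175), (17, -33, 175), (17, -28, 175), (1, -30, 150)]
200 [(20, -71, 167), (18, -68, 164), (20, -62, 168), (25, -55, 175), (23, -51, 174), (23, -46, 174), (24, -41, 176), (23, -37, 175), (24, -32, 177), (19, -29, 170), (19, -24, 171)]
202 [(19, -73, 156), (-2, -79, 122), (-3, -74, 123), (-10, -72, 112), (24, -52, 166), (25, -47, 168), (25, -42, 168), (25, -37, 169), (25, -32, 170), (23, -28, 167), (-82, -63, 1)]
204 [(-2, -85, 113), (-2, -80, 113), (-2, -75, 115), (-7, -72, 108), (24, -53, 158), (23, -49, 156), (24, -43, 159), (25, -39, 160), (24, -34, 160), (25, -29, 161), (-74, -61, 4)]
206 [(-3, -87, 102), (-4, -82, 101), (-2, -76, 105), (-4, -72, 102), (-16, -72, 83), (-61, -87, 10), (-3, -56, 107), (-3, -51, 107), (-3, -46, 106), (-3, -41, 108), (-63, -59, 10)]
208 [(-49, -111, 15), (-4, -84, 92), (-1, -78, 96), (-5, -74, 91), (-13, -73, 78), (-54, -85, 12), (-55, -80, 11), (-3, -52, 97), (-1, -47, 100), (-4, -43, 96), (-57, -58, 10)]
210 [(-45, -111, 12), (-3, -85, 83), (-2, -80, 85), (-1, -74, 88), (-8, -72, 77), (-14, -69, 68), (-13, -63, 70), (-3, -54, 88), (-2, -48, 90), (-1, -43, 91), (-48, -56, 13)]
212 [(-38, -110, 12), (-39, -104, 12), (-1, -81, 78), (-2, -76, 76), (-7, -73, 69), (-7, -68, 69), (-6, -62, 71), (-3, -55, 77), (-3, -50, 78), (-3, -45, 79), (-36, -52, 24)]
214 [(-34, -109, 9), (-36, -104, 7), (-33, -98, 12), (-26, -89, 25), (-1, -72, 68), (-2, -67, 68), (-2, -62, 67), (-4, -57, 65), (-4, -52, 66), (-28, -56, 26), (-31, -52, 22)]
```

View pics/s7z.png

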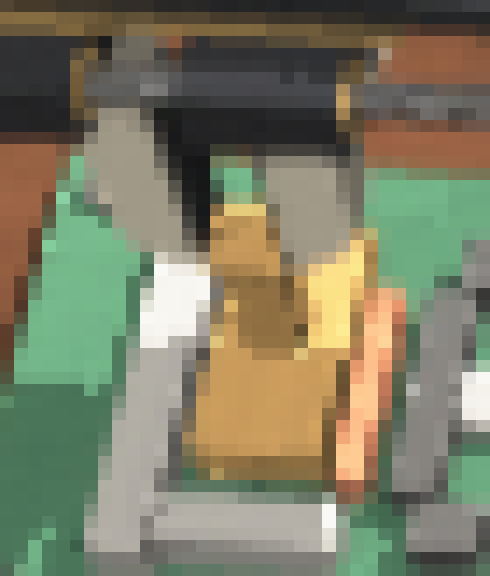

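```bash
python3 -m inch '[{"jaw":0,"translation":[0,-10,-1.6],"turn":[0,0,0]},{"jaw":0,"translation":[0,-10,-1.6],"turn":[0,0,0]},{"jaw":0,"translation":[0,-1,6],"turn":[0,0,0]},{"jaw":0,"translation":[0,0,0],"turn":[0,0,0]},{"jaw":0,"translation":[0,0,0],"turn":[0,0,0]}]'
python3 -m inch '[{"jaw":0,"translation":[0,-0.5,3],"turn":[0,0,0]},{"jaw":0,"translation":[0,-0.5,3],"turn":[0,0,0]},{"jaw":0,"translation":[0,0,0],"turn":[0,0,0]}]'
python3 - <<'E'
from h import *
togo((444.4,-186,24),1.228)
p,d=capture("scene");p=p[...,::-1].copy();cv2.imwrite("pics/s17full.png",p);np.save("pics/s17d.npy",d)
cv2.imwrite("pics/s17z.png",cv2.resize(p[160:245,195:265],None,fx=7,fy=7,interpolation=cv2.INTER_CUBIC))
E
```

```text
time: 27.48
ee_pos: [0.4594, -0.191, 0.0178]
orientation: [0.065, 0.815, 0.575, 0.046]
ft_force: [-0.2, -1.0, 0.1]
grip_width: 0.0003
time: 27.85
ee_pos: [0.459, -0.1907, 0.0114]
orientation: [0.065, 0.815, 0.575, 0.046]
ft_force: [-0.5, -1.1, 0.3]
grip_width: 0.0003
t 27.85 tcp [ 459.  -190.7   11.4] yaw 1.2288 down [ 0.1495 -0.053  -0.9873] shift [ -0.5 -13.1 -14.9] turnz 0.0008 F [-0.5 -1.1  0.3] T [-0.05 -0.01  0.03] w 0.3 j [-0.66  0.29  2.04  0.08  0.66 -0.38]
```

View pics/s17z.png

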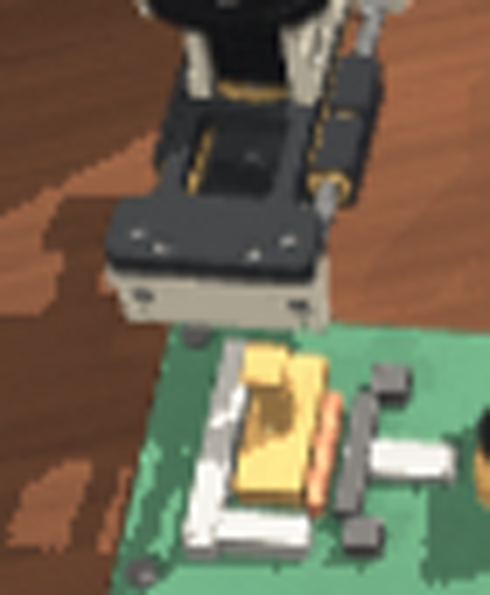

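```bash
python3 -m inch '[{"jaw":0,"translation":[0,-0.5,3],"turn":[0,0,0]},{"jaw":0,"translation":[0,-0.3,2],"turn":[0,0,0]},{"jaw":0,"translation":[0,0,0],"turn":[0,0,0]}]'
python3 -m inch '[{"jaw":0,"translation":[0,-0.3,2],"turn":[0,0,0]},{"jaw":0,"translation":[0,-0.3,2],"turn":[0,0,0]},{"jaw":0,"translation":[0,0,0],"turn":[0,0,0]}]'
```

```text
time: 28.28
ee_pos: [0.4591, -0.1907, 0.0065]
orientation: [0.065, 0.815, 0.575, 0.046]
ft_force: [0.2, -0.2, 0.4]
grip_width: 0.0005
time: 28.65
ee_pos: [0.4591, -0.1907, 0.0024]
orientation: [0.065, 0.815, 0.575, 0.046]
ft_force: [0.4, -0.5, 0.9]
grip_width: 0.0006
```

```bash
python3 -c "
from h import *
togo((444.4,-186,24),1.228)"
```

```text
t 28.65 tcp [ 459.1 -190.7    2.4] yaw 1.2288 down [ 0.1497 -0.0532 -0.9873] shift [ -0.5 -11.8 -23.7] turnz 0.0008 F [ 0.4 -0.5  0.9] T [-0.01 -0.03 -0.  ] w 0.6 j [-0.66  0.31  2.05  0.08  0.64 -0.38]
```

```bash
python3 -m inch '[{"jaw":0,"translation":[0,-0.3,2],"turn":[0,0,0]},{"jaw":0,"translation":[0,-0.3,1],"turn":[0,0,0]},{"jaw":0,"translation":[0,0,0],"turn":[0,0,0]}]'
python3 -m inch '[{"jaw":0,"translation":[0,-0.3,2],"turn":[0,0,0]},{"jaw":0,"translation":[0,0,0],"turn":[0,0,0]}]'
python3 - <<'E'
from h import *
p,d=capture("scene");p=p[...,::-1].copy();cv2.imwrite("pics/s18full.png",p);np.save("pics/s18d.npy",d)
cv2.imwrite("pics/s18z.png",cv2.resize(p[160:245,195:265],None,fx=7,fy=7,interpolation=cv2.INTER_CUBIC))
E
```

```text
time: 29.02
ee_pos: [0.4591, -0.1908, -0.0005]
orientation: [0.065, 0.815, 0.575, 0.046]
ft_force: [0.1, -0.6, 0.3]
grip_width: 0.0007
time: 29.28
ee_pos: [0.4591, -0.1908, -0.0026]
orientation: [0.065, 0.815, 0.575, 0.046]
ft_force: [-0.2, 0.5, -0.1]
grip_width: 0.0007
```

View pics/s18z.png

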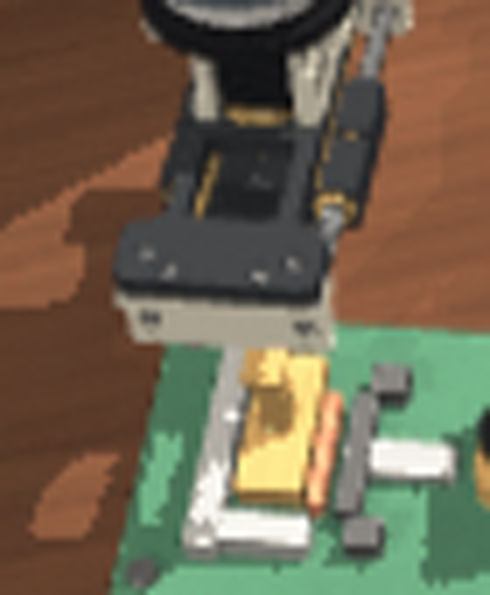

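```bash
python3 -m inch '[{"jaw":0,"translation":[0,2,0.32],"turn":[0,0,0]},{"jaw":0,"translation":[0,2,0.32],"turn":[0,0,0]},{"jaw":0,"translation":[0,2,0.32],"turn":[0,0,0]},{"jaw":0,"translation":[0,0,0],"turn":[0,0,0]}]'
python3 -m inch '[{"jaw":0,"translation":[0,1.5,0.24],"turn":[0,0,0]},{"jaw":0,"translation":[0,1.5,0.24],"turn":[0,0,0]},{"jaw":0,"translation":[0,0,0],"turn":[0,0,0]}]'
python3 -m inch '[{"jaw":0,"translation":[0,1.5,0.24],"turn":[0,0,0]},{"jaw":0,"translation":[0,1.5,0.24],"turn":[0,0,0]},{"jaw":0,"translation":[0,0,0],"turn":[0,0,0]}]'
python3 - <<'E'
from h import *
p,d=capture("scene");p=p[...,::-1].copy();cv2.imwrite("pics/s19full.png",p);np.save("pics/s19d.npy",d)
cv2.imwrite("pics/s19z.png",cv2.resize(p[160:245,195:265],None,fx=7,fy=7,interpolation=cv2.INTER_CUBIC))
E
```

```text
time: 29.82
ee_pos: [0.4652, -0.193, -0.0024]
orientation: [0.065, 0.814, 0.575, 0.046]
ft_force: [0.2, -0.0, -0.5]
grip_width: 0.0006
time: 30.2
ee_pos: [0.4675, -0.1937, -0.0025]
orientation: [0.065, 0.815, 0.575, 0.046]
ft_force: [-1.0, 0.5, 0.3]
grip_width: 0.0001
time: 30.58
ee_pos: [0.4708, -0.1949, -0.0025]
orientation: [0.065, 0.814, 0.575, 0.046]
ft_force: [-1.2, 1.1, 0.6]
grip_width: 0.0005
```

View pics/s19z.png

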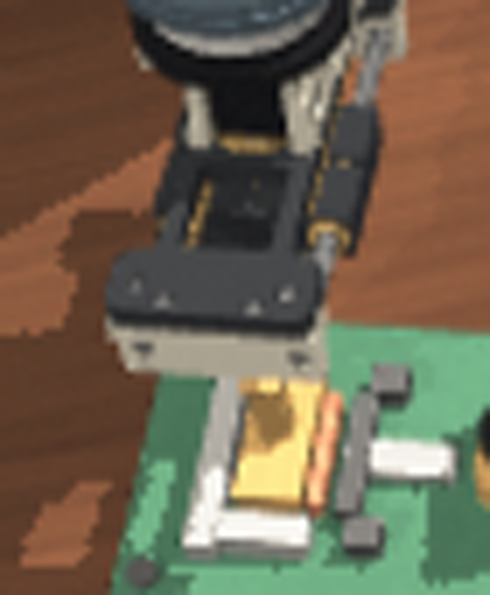

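```bash
python3 -m inch '[{"jaw":0,"translation":[0,1,0.16],"turn":[0,0,0]},{"jaw":0,"translation":[0,1,0.16],"turn":[0,0,0]},{"jaw":0,"translation":[0,0,0],"turn":[0,0,0]}]'
python3 -m inch '[{"jaw":0,"translation":[0,1,0.16],"turn":[0,0,0]},{"jaw":0,"translation":[0,0.5,0.08],"turn":[0,0,0]},{"jaw":0,"translation":[0,0,0],"turn":[0,0,0]}]'
python3 - <<'E'
from h import *
p,d=capture("scene");p=p[...,::-1].copy();cv2.imwrite("pics/s20full.png",p);np.save("pics/s20d.npy",d)
cv2.imwrite("pics/s20z.png",cv2.resize(p[160:245,195:265],None,fx=7,fy=7,interpolation=cv2.INTER_CUBIC))
E
```

```text
time: 31.0
ee_pos: [0.4728, -0.1957, -0.0024]
orientation: [0.065, 0.815, 0.575, 0.046]
ft_force: [-1.2, -0.2, 0.4]
grip_width: 0.0005
time: 31.38
ee_pos: [0.4741, -0.1961, -0.0024]
orientation: [0.065, 0.815, 0.575, 0.046]
ft_force: [-0.6, 0.8, -0.3]
grip_width: 0.0004
```

View pics/s20z.png

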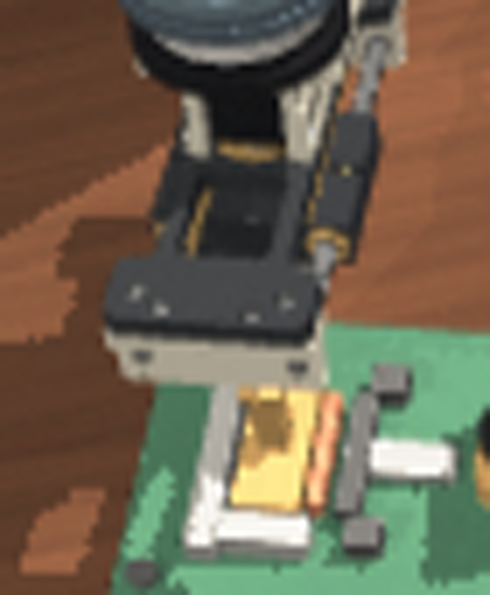

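```bash
python3 -m inch '[{"jaw":0,"translation":[0,0.8,0.13],"turn":[0,0,0]},{"jaw":0,"translation":[0,0,0],"turn":[0,0,0]}]'
python3 -m inch '[{"jaw":0,"translation":[0,0.8,0.13],"turn":[0,0,0]},{"jaw":0,"translation":[0,0,0],"turn":[0,0,0]}]'
python3 -m inch '[{"jaw":0,"translation":[0,0.8,0.13],"turn":[0,0,0]},{"jaw":0,"translation":[0,0,0],"turn":[0,0,0]}]'
python3 -m inch '[{"jaw":0,"translation":[0,0.8,0.13],"turn":[0,0,0]},{"jaw":0,"translation":[0,0,0],"turn":[0,0,0]}]'
```

```text
time: 31.68
ee_pos: [0.4748, -0.1964, -0.0024]
orientation: [0.065, 0.815, 0.575, 0.046]
ft_force: [-0.7, 0.8, 0.1]
grip_width: 0.0007
time: 31.92
ee_pos: [0.4756, -0.1967, -0.0024]
orientation: [0.065, 0.815, 0.575, 0.046]
ft_force: [-1.7, 0.7, 0.2]
grip_width: 0.0006
time: 32.17
ee_pos: [0.4764, -0.197, -0.0024]
orientation: [0.065, 0.815, 0.575, 0.046]
ft_force: [-1.2, 0.4, -0.0]
grip_width: 0.0007
time: 32.42
ee_pos: [0.4767, -0.197, -0.0025]
orientation: [0.065, 0.814, 0.575, 0.046]
ft_force: [-3.1, 0.6, 0.9]
grip_width: -0.0002
```

```bash
python3 -m inch '[{"jaw":0,"translation":[0,0.5,0.08],"turn":[0,0,0]},{"jaw":0,"translation":[0,0,0],"turn":[0,0,0]}]'
python3 -m inch '[{"jaw":0,"translation":[0,0.5,0.08],"turn":[0,0,0]},{"jaw":0,"translation":[0,0,0],"turn":[0,0,0]}]'
python3 - <<'E'
from h import *
p,d=capture("scene");p=p[...,::-1].copy();cv2.imwrite("pics/s21full.png",p);np.save("pics/s21d.npy",d)
cv2.imwrite("pics/s21z.png",cv2.resize(p[200:245,215:255],None,fx=14,fy=13,interpolation=cv2.INTER_CUBIC))
togo((444.4,-186,24),1.228)
E
```

```text
time: 32.67
ee_pos: [0.4767, -0.197, -0.0026]
orientation: [0.065, 0.814, 0.575, 0.046]
ft_force: [-5.8, 1.1, 2.8]
grip_width: 0.0004
time: 32.92
ee_pos: [0.4768, -0.197, -0.0026]
orientation: [0.064, 0.814, 0.575, 0.045]
ft_force: [-6.4, 1.0, 5.0]
grip_width: 0.0005
t 32.98 tcp [ 476.8 -197.    -2.6] yaw 1.2291 down [ 0.148  -0.0524 -0.9876] shift [ -0.5 -29.6 -31.7] turnz 0.0011 F [-7.6  0.8  5.2] T [ 0.11  1.07 -0.06] w -0.0 j [-0.64  0.34  2.01  0.08  0.64 -0.36]
```

View pics/s21z.png

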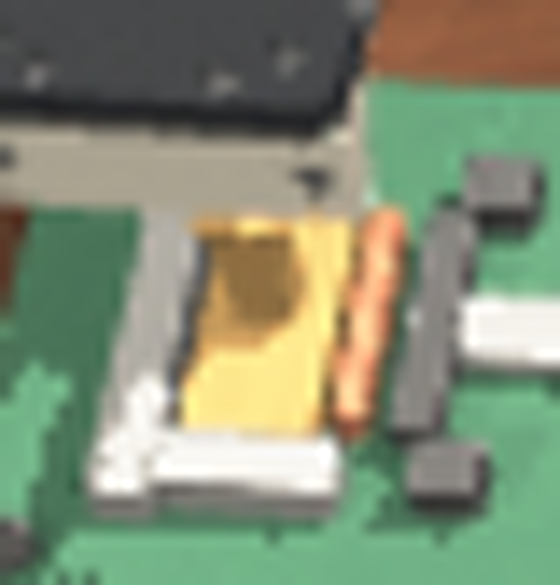

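```bash
python3 -m inch '[{"jaw":0,"translation":[0,-10,-1.6],"turn":[0,0,0]},{"jaw":0,"translation":[0,-4,-0.6],"turn":[0,0,0]},{"jaw":0,"translation":[0,3,-20],"turn":[0,0,0]},{"jaw":0,"translation":[0,8,-50],"turn":[0,0,0]},{"jaw":40,"translation":[0,0,0],"turn":[0.16,0,0]},{"jaw":40,"translation":[0,0,0],"turn":[0,0,-0.18]},{"jaw":40,"translation":[0,0,0],"turn":[0,0,-0.18]},{"jaw":40,"translation":[0,0,0],"turn":[0,0,-0.18]}]'
python3 -m inch '[{"jaw":40,"translation":[0,0,0],"turn":[0,0,-0.18]},{"jaw":40,"translation":[0,0,0],"turn":[0,0,-0.18]},{"jaw":40,"translation":[0,0,0],"turn":[0,0,-0.18]},{"jaw":40,"translation":[0,0,0],"turn":[0,0,-0.18]},{"jaw":40,"translation":[0,0,0],"turn":[0,0,-0.18]},{"jaw":40,"translation":[0,0,0],"turn":[0,0,-0.16]},{"jaw":40,"translation":[0,0,0],"turn":[0,0,0]}]'
python3 - <<'E'
from h import *
togo((540.5,-119.0,80),-.31+np.pi)
p,d=capture("top");p=p[...,::-1].copy();cv2.imwrite("pics/t22full.png",p)
cv2.imwrite("pics/t22z.png",cv2.resize(p[140:250,310:440],None,fx=5,fy=5,interpolation=cv2.INTER_CUBIC))
E
```

```text
time: 33.98
ee_pos: [0.4648, -0.1928, 0.0685]
orientation: [0.001, 0.631, 0.775, 0.0]
ft_force: [-0.1, 0.1, -0.1]
grip_width: 0.0359
time: 34.85
ee_pos: [0.4647, -0.1928, 0.0685]
orientation: [0.0, 0.157, 0.988, -0.0]
ft_force: [0.6, -0.6, 0.4]
grip_width: 0.0398
t 34.85 tcp [ 464.7 -192.8   68.5] yaw 2.8272 down [ 9.e-04 -4.e-04 -1.e+00] shift [-49.3  93.6 -11.4] turnz -0.0044 F [ 0.6 -0.6  0.4] T [ 0.02 -0.14 -0.01] w 39.8 j [-0.62  0.3   1.82  0.    1.02 -1.87]
```

View pics/t22z.png

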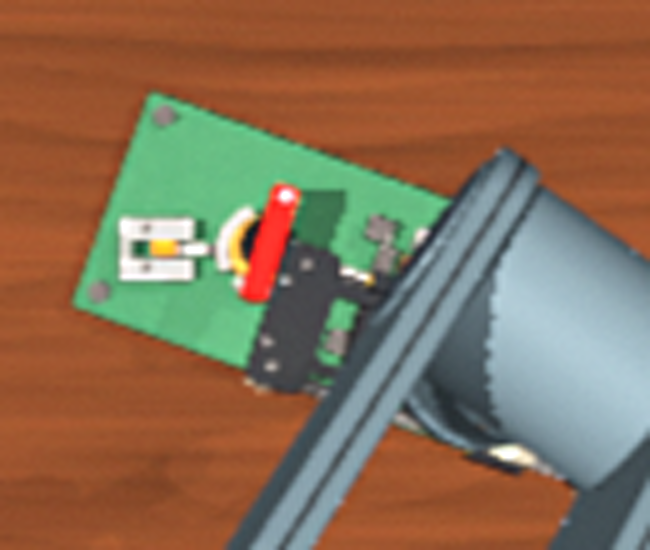

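```bash
python3 -m inch '[{"jaw":40,"translation":[0,0,-12],"turn":[0,0,0]},{"jaw":40,"translation":[-25,47,0],"turn":[0,0,0]},{"jaw":40,"translation":[-24,46.5,0],"turn":[0,0,0]},{"jaw":40,"translation":[0,0,0],"turn":[0,0,0]},{"jaw":40,"translation":[0,0,0],"turn":[0,0,0]},{"jaw":40,"translation":[0,0,0],"turn":[0,0,0]}]'
python3 - <<'E'
from h import *
togo((540.5,-119.0,23),-.31+np.pi)
p,d=capture("scene");p=p[...,::-1].copy();cv2.imwrite("pics/s23full.png",p);np.save("pics/s23d.npy",d)
cv2.imwrite("pics/s23z.png",cv2.resize(p[155:265,195:325],None,fx=6,fy=5.4,interpolation=cv2.INTER_CUBIC))
W=cloud("scene",d);q=J(W.reshape(-1,3)).reshape(400,640,3)
y=mask(p,[12,100,60],[35,255,255]);y[:,:222]=0;y[:,243:]=0;y[:200]=0;y[240:]=0
a=q[y>0];a=a[(a[:,1]<-53)&(a[:,1]>-81)]
f=a[(a[:,2]>20)&(a[:,2]<32)];h=a[a[:,2]>60]
print("foot",np.percentile(f[:,0],[1,99]).round(1),np.percentile(f[:,1],[1,99]).round(1),np.median(f[:,2]),"head",h.mean(0).round(1),len(h))
E
```

```text
time: 35.65
ee_pos: [0.539, -0.1196, 0.0806]
orientation: [-0.0, 0.157, 0.988, -0.0]
ft_force: [0.4, -0.2, 0.1]
grip_width: 0.0398
t 35.65 tcp [ 539.  -119.6   80.6] yaw 2.8272 down [-3.e-04 -2.e-04 -1.e+00] shift [-1.2  1.1 57.6] turnz -0.0044 F [ 0.4 -0.2  0.1] T [-0.01 -0.12 -0.01] w 39.8 j [-0.42  0.37  1.68 -0.    1.09 -1.68]
foot [-28.6  27.8] [-77.7 -53.3] 25.54156019107704 head [  1.7 -64.   66.8] 35
```

View pics/s23z.png

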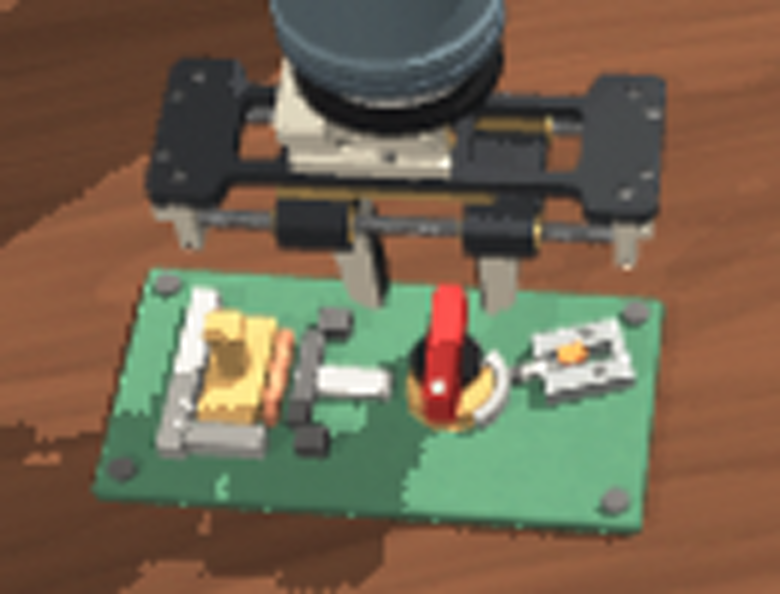

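```bash
python3 -m inch '[{"jaw":40,"translation":[-1,1,25],"turn":[0,0,0]},{"jaw":40,"translation":[0,0,20],"turn":[0,0,0]},{"jaw":40,"translation":[0,0,10],"turn":[0,0,0]},{"jaw":30,"translation":[0,0,0],"turn":[0,0,0]},{"jaw":30,"translation":[0,0,0],"turn":[0,0,0]},{"jaw":30,"translation":[0,0,0],"turn":[0,0,0]}]'
python3 - <<'E'
from h import *
togo((540.5,-119.0,26),-.31+np.pi)
p,d=capture("scene");p=p[...,::-1].copy();cv2.imwrite("pics/s24full.png",p);np.save("pics/s24d.npy",d)
cv2.imwrite("pics/s24z.png",cv2.resize(p[185:250,235:325],None,fx=8,fy=8,interpolation=cv2.INTER_CUBIC))
E
```

```text
time: 36.45
ee_pos: [0.5403, -0.1192, 0.0254]
orientation: [-0.0, 0.156, 0.988, -0.001]
ft_force: [-2.5, -5.6, -5.2]
grip_width: 0.0308
t 36.45 tcp [ 540.3 -119.2   25.4] yaw 2.8288 down [-0.0012 -0.0013 -1.    ] shift [-0.1  0.2 -0.6] turnz -0.0028 F [-2.5 -5.6 -5.2] T [-0.77  0.2  -0.01] w 30.8 j [-0.42  0.44  1.74 -0.    0.97 -1.67]
```

View pics/s24z.png

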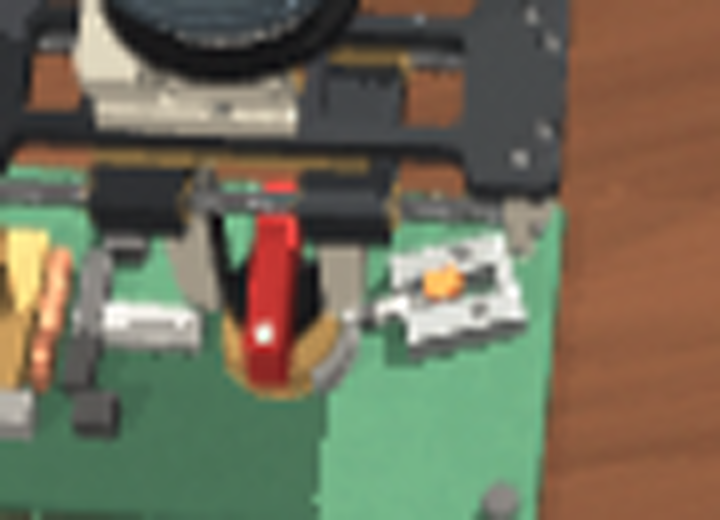

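```bash
python3 -m inch '[{"jaw":36,"translation":[0,0,-4],"turn":[0,0,0]},{"jaw":36,"translation":[0,0,-4],"turn":[0,0,0]},{"jaw":36,"translation":[0,0,0],"turn":[0,0,0]},{"jaw":36,"translation":[0,0,0],"turn":[0,0,0]}]'
python3 - <<'E'
from h import *
togo((540.5,-119.0,34),-.31+np.pi)
p,d=capture("scene");p=p[...,::-1].copy();cv2.imwrite("pics/s25full.png",p);np.save("pics/s25d.npy",d)
cv2.imwrite("pics/s25z.png",cv2.resize(p[185:250,235:325],None,fx=8,fy=8,interpolation=cv2.INTER_CUBIC))
W=cloud("scene",d);q=J(W.reshape(-1,3)).reshape(400,640,3)
for v in range(208,232,2): print(v,[tuple(int(a) for a in q[v,u].round()) for u in range(256,284,3)])
E
```

```text
time: 37.0
ee_pos: [0.5413, -0.118, 0.0338]
orientation: [0.0, 0.156, 0.988, -0.0]
ft_force: [-0.8, 0.6, 0.4]
grip_width: 0.036
t 37.0 tcp [ 541.3 -118.    33.8] yaw 2.829 down [ 8.e-04 -1.e-04 -1.e+00] shift [ 0.5 -1.2 -0.2] turnz -0.0026 F [-0.8  0.6  0.4] T [ 0.   -0.14 -0.01] w 36.0 j [-0.42  0.42  1.73  0.    0.99 -1.67]
208 [(35, 13, 165), (29, 18, 157), (29, 26, 159), (29, 33, 159), (28, 40, 159), (28, 47, 158), (32, 55, 167), (29, 61, 162), (30, 68, 165), (30, 75, 166)]
210 [(37, 13, 160), (11, 12, 118), (-53, 1, 14), (-55, 9, 11), (-24, 26, 64), (30, 46, 153), (36, 55, 164), (33, 61, 160), (33, 69, 162), (33, 76, 162)]
212 [(36, 12, 149), (10, 11, 107), (-48, 2, 12), (-48, 10, 12), (-17, 27, 66), (-15, 35, 69), (35, 54, 153), (35, 61, 155), (34, 68, 153), (34, 75, 155)]
214 [(11, 3, 97), (10, 10, 98), (-5, 14, 74), (-41, 11, 13), (-9, 28, 69), (-12, 35, 64), (-46, 35, 7), (9, 55, 102), (8, 63, 101), (35, 75, 147)]
216 [(10, 2, 87), (11, 9, 89), (-2, 13, 68), (-37, 11, 9), (-4, 29, 67), (-6, 36, 65), (-38, 36, 12), (9, 55, 92), (9, 62, 93), (-39, 61, 13)]
218 [(10, 0, 77), (1
[... 265 characters left out ...]
2 [(-13, -9, 15), (-16, -2, 10), (-16, 7, 13), (6, 21, 52), (13, 31, 66), (8, 37, 57), (5, 44, 53), (7, 53, 58), (-22, 54, 8), (-17, 64, 18)]
224 [(-2, -7, 24), (-5, 1, 20), (-11, 7, 10), (10, 21, 49), (17, 31, 63), (12, 37, 54), (8, 44, 49), (-9, 48, 19), (-9, 57, 21), (-7, 65, 25)]
226 [(2, -6, 19), (1, 1, 20), (-5, 8, 10), (24, 24, 63), (26, 33, 69), (15, 37, 50), (0, 42, 24), (-8, 48, 11), (-6, 57, 15), (-8, 64, 13)]
228 [(7, -6, 18), (7, 2, 19), (1, 9, 10), (29, 25, 62), (30, 33, 65), (19, 38, 46), (7, 43, 26), (7, 51, 26), (-3, 57, 9), (-4, 65, 8)]
230 [(10, -6, 12), (9, 2, 12), (8, 10, 11), (14, 20, 23), (31, 32, 57), (13, 36, 25), (12, 43, 24), (12, 51, 25), (5, 58, 12), (4, 66, 12)]
```

View pics/s25z.png

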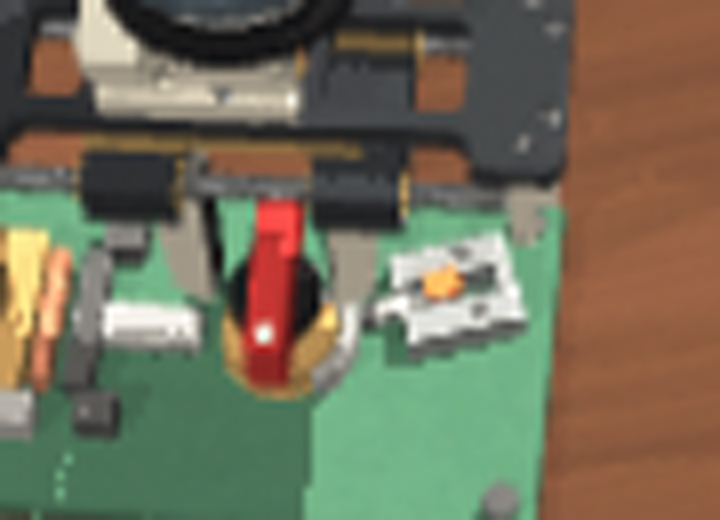

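```bash
python3 -m inch '[{"jaw":30,"translation":[0.6,-1.6,1.5],"turn":[0,0,0]},{"jaw":20,"translation":[0,0,0],"turn":[0,0,0]},{"jaw":8,"translation":[0,0,0],"turn":[0,0,0]},{"jaw":8,"translation":[0,0,0],"turn":[0,0,0]},{"jaw":8,"translation":[0,0,0],"turn":[0,0,0]},{"jaw":8,"translation":[0,0,0],"turn":[0,0,0]}]'
python3 -c "
from h import *
togo((540.5,-119.0,34),-.31+np.pi)"
```

```text
time: 37.8
ee_pos: [0.5399, -0.1194, 0.0318]
orientation: [-0.0, 0.156, 0.988, 0.0]
ft_force: [0.7, 1.5, -2.0]
grip_width: 0.0137
t 37.8 tcp [ 539.9 -119.4   31.8] yaw 2.8288 down [-1.e-04  2.e-04 -1.e+00] shift [-0.4  0.5 -2.2] turnz -0.0028 F [ 0.7  1.5 -2. ] T [ 0.16 -0.28  0.05] w 13.7 j [-0.42  0.43  1.73  0.    0.98 -1.68]
```

```bash
python3 -m inch '[{"jaw":8,"translation":[0,0,0],"turn":[0,0,0.05]},{"jaw":8,"translation":[0,0,0],"turn":[0,0,0.05]},{"jaw":8,"translation":[0,0,0],"turn":[0,0,0.05]},{"jaw":8,"translation":[0,0,0],"turn":[0,0,0]}]'
python3 - <<'E'
from h import *
togo((540.5,-119.0,34),-.31+np.pi)
p,d=capture("scene");p=p[...,::-1].copy();cv2.imwrite("pics/s26full.png",p)
cv2.imwrite("pics/s26z.png",cv2.resize(p[185:250,235:325],None,fx=8,fy=8,interpolation=cv2.INTER_CUBIC))
E
```

```text
time: 38.3
ee_pos: [0.5399, -0.1193, 0.0318]
orientation: [-0.0, 0.229, 0.973, 0.0]
ft_force: [0.4, 1.5, -1.7]
grip_width: 0.0138
t 38.3 tcp [ 539.9 -119.3   31.8] yaw 2.6796 down [-2.e-04  2.e-04 -1.e+00] shift [-0.4  0.5 -2.2] turnz -0.152 F [ 0.4  1.5 -1.7] T [ 0.25 -0.24  0.17] w 13.8 j [-0.42  0.43  1.73  0.    0.98 -1.53]
```

View pics/s26z.png

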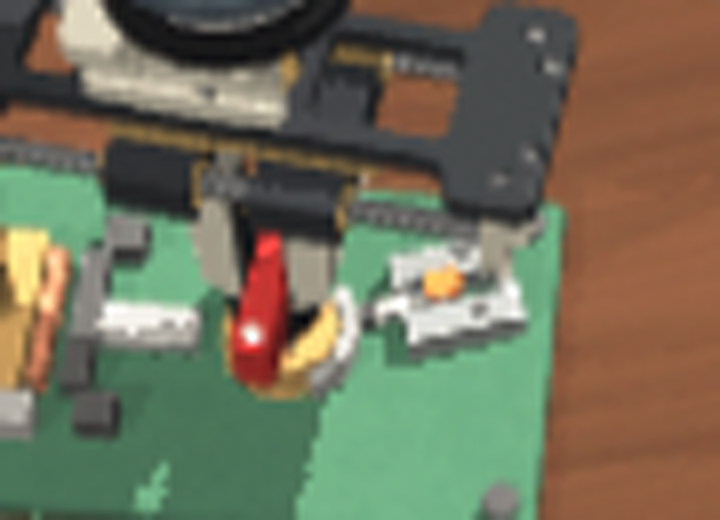

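```bash
python3 -m inch '[{"jaw":8,"translation":[0,0,0],"turn":[0,0,0.06]},{"jaw":8,"translation":[0,0,0],"turn":[0,0,0.07]},{"jaw":8,"translation":[0,0,0],"turn":[0,0,0.07]},{"jaw":8,"translation":[0,0,0],"turn":[0,0,0.07]},{"jaw":8,"translation":[0,0,0],"turn":[0,0,0.07]},{"jaw":8,"translation":[0,0,0],"turn":[0,0,0.03]}]'
python3 -c "
from h import *
togo((540.5,-119.0,34),-.343+np.pi)"
python3 -m inch '[{"jaw":8,"translation":[0,0,0],"turn":[0,0,0.03]},{"jaw":8,"translation":[0,0,0],"turn":[0,0,0]}]'
python3 -c "
from h import *
togo((540.5,-119.0,34),-.343+np.pi)"
```

```text
time: 39.1
ee_pos: [0.5401, -0.1191, 0.0318]
orientation: [-0.0, 0.405, 0.914, 0.0]
ft_force: [2.0, 3.1, -1.3]
grip_width: 0.0135
t 39.1 tcp [ 540.1 -119.1   31.8] yaw 2.3085 down [ 2.e-04  6.e-04 -1.e+00] shift [-0.2  0.3 -2.2] turnz -0.4901 F [ 2.   3.1 -1.3] T [ 0.56 -0.45  0.16] w 13.5 j [-0.42  0.43  1.73  0.    0.98 -1.16]
time: 39.35
ee_pos: [0.5401, -0.1191, 0.0318]
orientation: [-0.0, 0.418, 0.908, 0.0]
ft_force: [2.1, 4.0, -2.9]
grip_width: 0.014
t 39.35 tcp [ 540.1 -119.1   31.8] yaw 2.279 down [ 3.e-04  6.e-04 -1.e+00] shift [-0.2  0.3 -2.2] turnz -0.5196 F [ 2.1  4.  -2.9] T [ 0.73 -0.59  0.13] w 14.0 j [-0.42  0.43  1.73  0.    0.98 -1.13]
```

```bash
cat > chk.py <<'E'
from h import *
import sys
s=env.get_state(); q=s["orientation"]; x=Ro.from_quat([q[1],q[2],q[3],q[0]]).as_matrix()
a=-.343+np.pi-np.arctan2(x[1,0],x[0,0]); print("ang",round(a,4),"T",s["torque"].round(3),"F",s["ft_force"].round(1),"w",round(s["grip_width"]*1000,1))
sys.exit(abs(s["torque"][2])>.24)
E
python3 -m inch '[{"jaw":8,"translation":[0,0,0],"turn":[0,0,0.03]},{"jaw":8,"translation":[0,0,0],"turn":[0,0,0]}]' >/dev/null; python3 chk.py &&
python3 -m inch '[{"jaw":8,"translation":[0,0,0],"turn":[0,0,0.03]},{"jaw":8,"translation":[0,0,0],"turn":[0,0,0]}]' >/dev/null; python3 chk.py &&
python3 -m inch '[{"jaw":8,"translation":[0,0,0],"turn":[0,0,0.03]},{"jaw":8,"translation":[0,0,0],"turn":[0,0,0]}]' >/dev/null; python3 chk.py
```

```text
ang 0.5507 T [ 0.859 -0.684  0.032] F [ 3.2  4.9 -3. ] w 13.3
ang 0.5507 T [ 0.859 -0.684  0.032] F [ 3.2  4.9 -3. ] w 13.3
ang 0.5507 T [ 0.859 -0.684  0.032] F [ 3.2  4.9 -3. ] w 13.3False
False
False
```

```bash
sed -i 's/sys.exit(abs(s\["torque"\]\[2\])>.24)/sys.exit(int(abs(s["torque"][2])>.24))/' chk.py
python3 - <<'E'
from h import *
p,d=capture("scene");p=p[...,::-1].copy();cv2.imwrite("pics/s27full.png",p)
ims=[cv2.resize(cv2.imread(f"pics/s{k}full.png")[200:245,240:310],None,fx=5.5,fy=5.5,interpolation=cv2.INTER_CUBIC) for k in(26,27)]
cv2.imwrite("pics/s27z.png",np.hstack(ims))
for k in(9,25,26,27):
    q=cv2.imread(f"pics/s{k}full.png"); o=mask(q,[8,150,150],[20,255,255]); o[:,:282]=0;o[:,305:]=0;o[:205]=0;o[235:]=0
    v,u=np.nonzero(o); print(k,len(u),u.mean().round(2),v.mean().round(2))
E
python3 chk.py
```

```text
9 11 290.09 220.0
25 10 289.9 220.1
26 11 290.09 220.0
27 0 nan nan
ang 0.5505 T [ 0.834 -0.681  0.013] F [ 3.6  4.6 -3.1] w 13.3<stdin>:7: RuntimeWarning: Mean of empty slice.
  ret = ret.dtype.type(ret / rcount)
```

View pics/s27z.png

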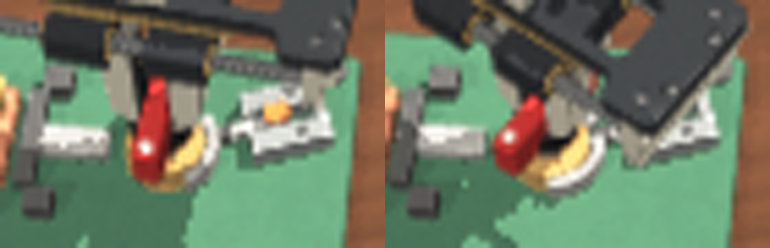

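```bash
python3 - <<'E'
from h import *
p,d=capture("top");p=p[...,::-1].copy();cv2.imwrite("pics/t27full.png",p)
ims=[cv2.resize(cv2.imread(f"pics/{k}full.png")[150:220,325:390],None,fx=6,fy=6,interpolation=cv2.INTER_CUBIC) for k in("t22","t27")]
cv2.imwrite("pics/t27z.png",np.hstack(ims))
E
```

```text
(no output)
```

View pics/t27z.png

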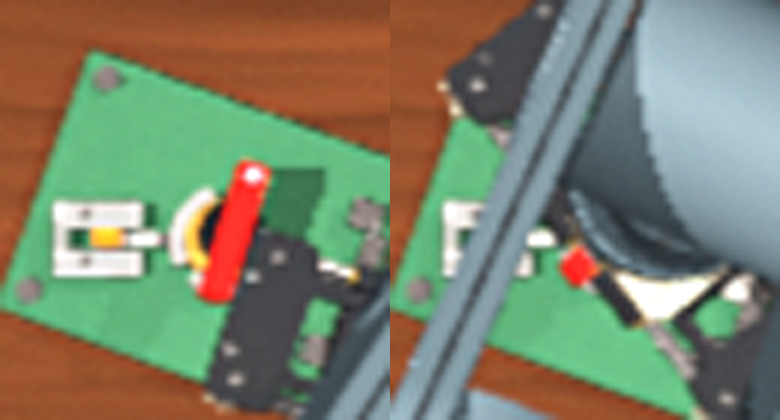

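```bash

python3 -m inch '[{"jaw":8,"translation":[0.3,1,0],"turn":[0,0,0]},{"jaw":8,"translation":[0,0,0],"turn":[0,0,0]}]' >/dev/null; python3 chk.py &&
python3 -m inch '[{"jaw":8,"translation":[0,0,0],"turn":[0,0,0.03]},{"jaw":8,"translation":[0,0,0],"turn":[0,0,0]}]' >/dev/null && python3 chk.py
```

```text
ang 0.5499 T [ 0.185 -0.253 -0.03 ] F [ 0.4  0.5 -2.7] w 13.5
ang 0.5806 T [ 0.052 -0.13   0.016] F [ 0.3 -0.3 -3.1] w 13.4
```

```bash

python3 -m inch '[{"jaw":8,"translation":[0,0,0],"turn":[0,0,0.03]},{"jaw":8,"translation":[0,0,0],"turn":[0,0,0]}]' >/dev/null; python3 chk.py &&
python3 -m inch '[{"jaw":8,"translation":[0,0,0],"turn":[0,0,0.03]},{"jaw":8,"translation":[0,0,0],"turn":[0,0,0]}]' >/dev/null && python3 chk.py
```

```text
ang 0.6102 T [-0.068 -0.025  0.058] F [-0.8 -0.1 -3.3] w 13.6
ang 0.6403 T [-0.132  0.029  0.123] F [-0.8 -0.1 -3.7] w 14.0
```

```bash
python3 - <<'E'
from h import *
p,d=capture("top");p=p[...,::-1].copy();cv2.imwrite("pics/t28full.png",p)
ims=[cv2.resize(cv2.imread(f"pics/{k}full.png")[175:205,328:368],None,fx=9,fy=12,interpolation=cv2.INTER_NEAREST) for k in("t22","t28")]
cv2.imwrite("pics/t28z.png",np.hstack(ims))
E
python3 chk.py
```

```text
ang 0.6397 T [-0.146 -0.03   0.053] F [-0.8 -1.4 -3.8] w 13.6
```

View pics/t28z.png

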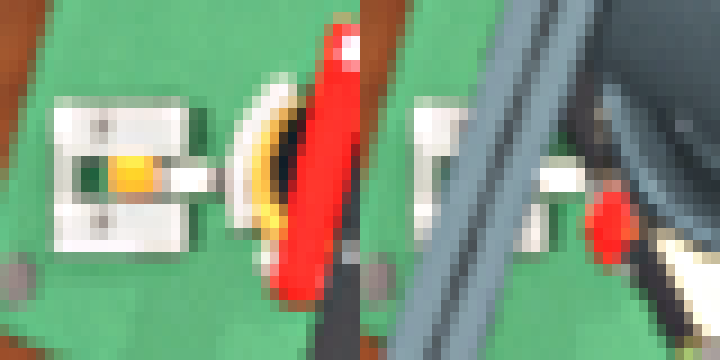

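```bash
python3 - <<'E'
from h import *
for k in("top0","t22","t27","t28"):
    p=cv2.imread(f"pics/{k}.png" if k=="top0" else f"pics/{k}full.png")
    for v in(189,190): print(k,v,[tuple(int(a) for a in p[v,u])  for u in range(346,357)])
E
```

```text
top0 189 [(195, 203, 213), (254, 255, 255), (255, 255, 255), (255, 255, 255), (255, 255, 255), (188, 197, 213), (124, 130, 141), (201, 208, 221), (252, 250, 253), (196, 224, 241), (96, 221, 255)]
top0 190 [(184, 193, 202), (247, 250, 254), (255, 255, 255), (255, 255, 255), (241, 248, 255), (167, 177, 187), (114, 118, 126), (195, 201, 216), (245, 244, 248), (182, 206, 230), (88, 211, 255)]
t22 189 [(193, 201, 212), (253, 255, 255), (255, 255, 255), (255, 255, 255), (255, 255, 255), (188, 195, 211), (124, 128, 139), (199, 206, 220), (251, 249, 252), (195, 223, 241), (93, 217, 255)]
t22 190 [(183, 192, 201), (246, 250, 254), (255, 255, 255), (255, 255, 255), (240, 248, 255), (167, 176, 186), (114, 120, 126), (195, 201, 217), (246, 244, 249), (180, 204, 229), (90, 212, 255)]
t27 189 [(166, 156, 130), (166, 158, 137), (234, 242, 247), (255, 255, 255), (255, 255, 255), (243, 254, 255), (126, 132, 142), (56, 52, 53), (60, 63, 67), (58, 78, 92), (66, 87, 105)]
t27 190 [(166, 154, 128), (159, 154, 133), (239, 248, 255), (255, 255, 255), (255, 255, 255), (240, 250, 255), (150, 161, 163), (66, 72, 64), (66, 94, 96), (71, 117, 146), (99, 123, 154)]
t28 189 [(169, 157, 132), (187, 178, 161), (253, 255, 255), (255, 255, 255), (255, 255, 255), (255, 255, 255), (223, 234, 246), (97, 102, 107), (75, 87, 96), (79, 94, 108), (95, 100, 105)]
t28 190 [(161, 149, 126), (151, 149, 138), (228, 240, 250), (255, 255, 255), (255, 255, 255), (255, 255, 255), (218, 231, 235), (152, 160, 158), (129, 133, 143), (107, 124, 188), (122, 135, 199)]
```

```bash

python3 -m inch '[{"jaw":8,"translation":[0,0,0],"turn":[0,0,0.02]},{"jaw":8,"translation":[0,0,0],"turn":[0,0,0]}]' >/dev/null; python3 chk.py
python3 - <<'E'
from h import *
p,d=capture("top");p=p[...,::-1].copy();cv2.imwrite("pics/t29full.png",p)
for v in(189,190): print(v,[tuple(int(a) for a in p[v,u])  for u in range(346,357)])
E
python3 chk.py
```

```text
ang 0.6601 T [-0.157  0.151  0.044] F [-0.7 -0.7 -3. ] w 13.5
189 [(168, 156, 131), (162, 157, 147), (249, 255, 255), (255, 255, 255), (255, 255, 255), (255, 255, 255), (241, 251, 255), (142, 165, 168), (98, 133, 142), (129, 149, 163), (124, 131, 138)]
190 [(158, 148, 123), (148, 147, 136), (227, 239, 250), (255, 255, 255), (255, 255, 255), (255, 255, 255), (241, 249, 254), (181, 190, 190), (131, 137, 158), (134, 150, 216), (130, 144, 208)]
ang 0.6598 T [-0.176  0.105  0.122] F [-1.2 -0.8 -4.6] w 13.9
```

```bash

python3 -m inch '[{"jaw":8,"translation":[0,0,0],"turn":[0,0,0.02]},{"jaw":8,"translation":[0,0,0],"turn":[0,0,0]}]' >/dev/null; python3 chk.py && python3 -m inch '[{"jaw":8,"translation":[0,0,0],"turn":[0,0,0]}]' >/dev/null;  python3 chk.py &&
python3 -m inch '[{"jaw":8,"translation":[0,0,0],"turn":[0,0,0.02]},{"jaw":8,"translation":[0,0,0],"turn":[0,0,0]}]' >/dev/null; python3 chk.py 
python3 - <<'E'
from h import *
p,d=capture("top");p=p[...,::-1].copy();cv2.imwrite("pics/t30full.png",p)
for v in(189,190): print(v,[tuple(int(a) for a in p[v,u])  for u in range(346,360)])
E
python3 chk.py
```

```text
ang 0.6801 T [-0.237  0.175  0.11 ] F [-1.2 -1.5 -4.1] w 13.8
ang 0.6796 T [-0.354  0.174  0.135] F [-1.2 -2.1 -3.7] w 14.0
ang 0.7001 T [-0.359  0.256  0.198] F [-2.1 -1.2 -3.4] w 14.0
189 [(166, 155, 131), (161, 157, 146), (249, 254, 255), (255, 255, 255), (255, 255, 255), (255, 255, 255), (248, 254, 255), (155, 166, 175), (122, 131, 139), (151, 156, 164), (135, 136, 143), (95, 93, 85), (139, 128, 105), (165, 155, 130)]
190 [(162, 151, 127), (148, 148, 137), (227, 239, 249), (255, 255, 255), (255, 255, 255), (255, 255, 255), (244, 252, 253), (173, 182, 183), (115, 119, 173), (102, 105, 209), (110, 114, 183), (90, 92, 106), (92, 85, 71), (161, 149, 122)]
ang 0.6998 T [-0.343  0.303  0.167] F [-2.5 -2.  -4.7] w 13.9
```

```bash
python3 - <<'E'
from h import *
ims=[cv2.resize(cv2.imread(f"pics/{k}full.png")[175:210,330:370],None,fx=9,fy=12,interpolation=cv2.INTER_CUBIC) for k in("t22","t30")]
cv2.imwrite("pics/t30z.png",np.hstack(ims))
p,d=capture("scene");p=p[...,::-1].copy();cv2.imwrite("pics/s30full.png",p)
cv2.imwrite("pics/s30z.png",cv2.resize(p[200:245,240:310],None,fx=10,fy=10,interpolation=cv2.INTER_CUBIC))
E
python3 chk.py
```

```text
ang 0.6997 T [-0.383  0.281  0.202] F [-2.9 -2.6 -3.5] w 13.6
```

View pics/t30z.png

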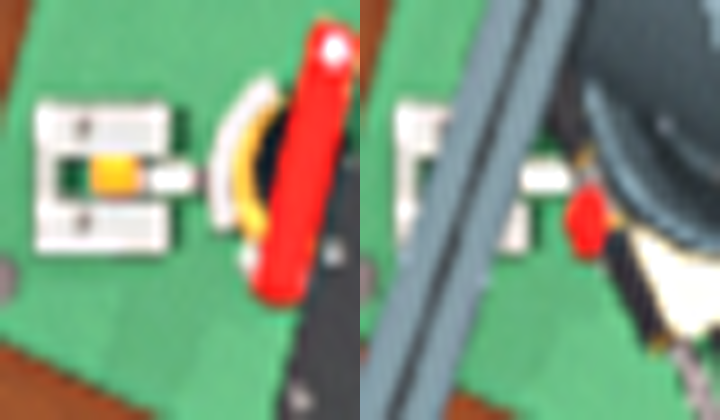

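View pics/s30z.png

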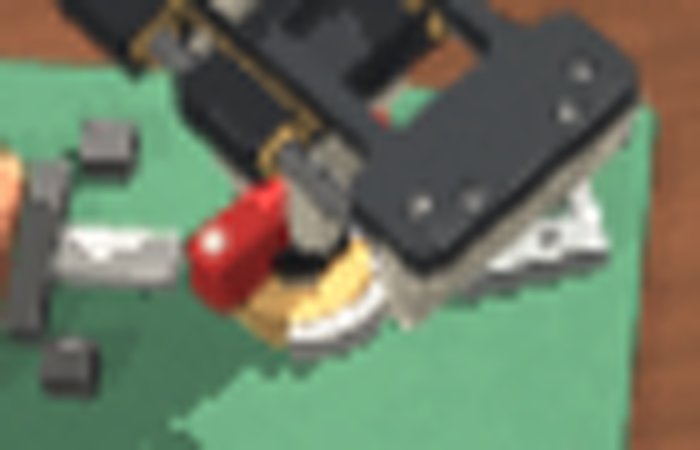

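```bash

python3 -m inch '[{"jaw":8,"translation":[0,0,0],"turn":[0,0,-0.03]},{"jaw":8,"translation":[0,0,0],"turn":[0,0,0]}]' ; python3 chk.py
python3 -m inch '[{"jaw":34,"translation":[0,0,0],"turn":[0,0,0]},{"jaw":34,"translation":[0,0,0],"turn":[0,0,0]},{"jaw":34,"translation":[0,0,-20],"turn":[0,0,0]},{"jaw":34,"translation":[40,0,-30],"turn":[0,0,0]},{"jaw":34,"translation":[60,0,0],"turn":[0,0,0]},{"jaw":34,"translation":[0,0,0],"turn":[0,0,0]}]'
python3 - <<'E'
from h import *
p,d=capture("scene");p=p[...,::-1].copy();cv2.imwrite("pics/s31full.png",p);np.save("pics/s31d.npy",d)
t,dt=capture("top");t=t[...,::-1].copy();cv2.imwrite("pics/t31full.png",t)
cv2.imwrite("pics/s31z.png",cv2.resize(p[190:260,200:310],None,fx=6,fy=6,interpolation=cv2.INTER_CUBIC))
cv2.imwrite("pics/t31z.png",cv2.resize(t[150:240,320:430],None,fx=6,fy=6,interpolation=cv2.INTER_CUBIC))
E
```

```text
time: 42.02
ee_pos: [0.5404, -0.1187, 0.0318]
orientation: [-0.0, 0.485, 0.875, -0.0]
ft_force: [-2.3, -2.7, -4.1]
grip_width: 0.0137
ang 0.6692 T [-0.471  0.392  0.121] F [-2.3 -2.7 -4.1] w 13.7
time: 42.78
ee_pos: [0.4856, -0.0306, 0.0825]
orientation: [-0.0, 0.484, 0.875, 0.001]
ft_force: [0.3, -0.1, -0.2]
grip_width: 0.0341
```

View pics/s31z.png

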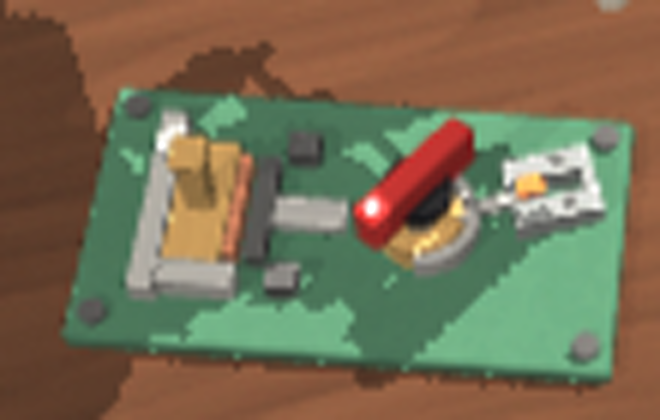

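View pics/t31z.png

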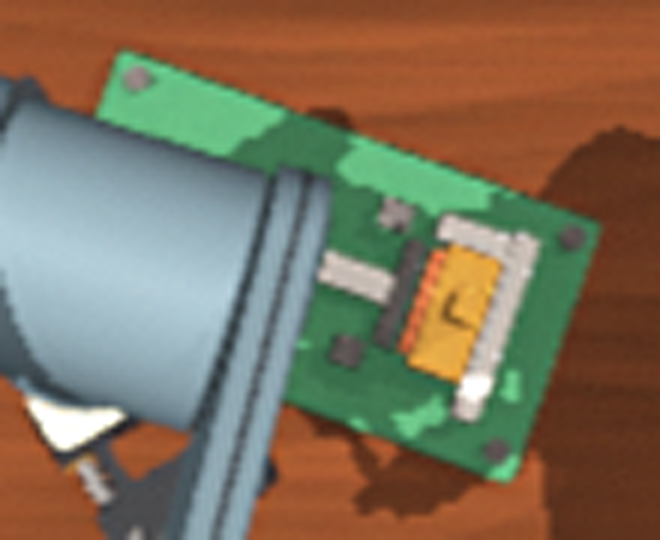

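```bash
python3 - <<'E'
from h import *
for k in(9,31):
    q=cv2.imread(f"pics/s{k}full.png"); o=mask(q,[8,120,120],[22,255,255]); o[:,:283]=0;o[:,305:]=0;o[:205]=0;o[235:]=0
    v,u=np.nonzero(o); m=[u.mean(),v.mean()]; j=J(ray("scene",m,.031))[0]; print(k,len(u),np.round(m,2),j.round(1))
q=cv2.imread("pics/s31full.png"); W=cloud("scene",np.load("pics/s31d.npy")); jj=J(W.reshape(-1,3)).reshape(400,640,3)
y=mask(q,[12,90,50],[30,255,255]);y[:,:222]=0;y[:,240:]=0;y[:205]=0;y[240:]=0
a=jj[y>0];a=a[(a[:,1]<-53)&(a[:,1]>-83)]
f=a[(a[:,2]>20)&(a[:,2]<32)];h=a[a[:,2]>60]
print("foot",np.percentile(f[:,0],[1,99]).round(1),np.percentile(f[:,1],[1,99]).round(1),np.median(f[:,2]).round(1),"head",h.mean(0).round(1),len(h))
r=mask(q,[0,150,90],[6,255,255])|mask(q,[174,150,90],[180,255,255]); r[:,:255]=0;r[:,285:]=0;r[:205]=0;r[240:]=0
K=W[(r>0)&(W[...,2]>.06)]; print("knob",rect(K),len(K))
print(env.get_state()["time"])
E
```

```text
9 106 [294.32 209.71] [-50.3  91.3  31. ]
31 107 [293.96 209.88] [-49.7  90.4  31. ]
foot [-28.2  29.5] [-80.4 -54.4] 25.5 head [  1.9 -66.5  67.1] 37
knob (array([ 542.2, -119.6]), array([15.6, 63.1]), -0.97) 114
42.875
```

```bash
python3 - <<'E'
from h import *
for k in(9,31):
    q=cv2.imread(f"pics/s{k}full.png")[214:228,280:303]; 
    o=mask(q,[8,130,130],[22,255,255]); v,u=np.nonzero(o); m=[280+u.mean(),214+v.mean()]; j=J(ray("scene",m,.031))[0]; print(k,len(u),np.round(m,2),j.round(1), np.hypot(j[0]-1.5,j[1]-30.4).round(1))
ims=[cv2.resize(cv2.imread(f"pics/s{k}full.png")[205:240,255:305],None,fx=7,fy=9,interpolation=cv2.INTER_CUBIC) for k in(9,31)]
cv2.imwrite("pics/flag.png",np.hstack(ims))
E
```

```text
9 13 [290. 220.] [-17.4  82.9  31. ] 55.8
31 14 [287.86 220.5 ] [-15.4  77.4  31. ] 49.9
```

View pics/flag.png

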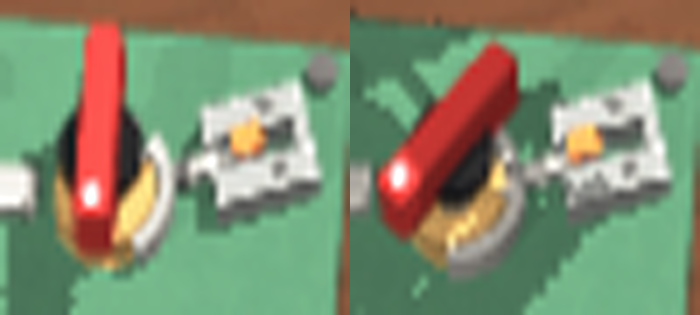

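```bash
python3 -m inch '[{"jaw":34,"translation":[0,0,-20],"turn":[0,0,0]},{"jaw":34,"translation":[0,0,0],"turn":[0,0,0]},{"jaw":34,"translation":[0,0,0],"turn":[0,0,0]}]'
python3 -c "
from h import *
p,d=capture('top');a=cv2.imread('pics/top0.png');W=cloud('top',d)
for n,(x0,x1,y0,y1) in dict(spare=(195,225,200,232),brush=(130,165,182,265),ring=(462,500,208,246)).items(): print(n,np.abs(p[y0:y1,x0:x1,::-1].astype(int)-a[y0:y1,x0:x1]).mean())
print(env.close_job())"
```

```text
time: 43.25
ee_pos: [0.488, -0.0344, 0.1015]
orientation: [0.0, 0.485, 0.874, 0.0]
ft_force: [0.4, 0.1, -0.2]
grip_width: 0.0339
spare 1.1927083333333333
brush 1.0995983935742972
ring 14.0932594644506
the job is handed in; nothing more can be done
None
```

The brass pull stands in the nest against the end stop, the index pin has dropped into the notch, and everything is let go. I handed the job in at about 43 s. No verdict was reported.

**Pull:**
- Dragging the pull by its head only tipped it, so I released it. I then pushed the foot home with the closed fingertips until it met the stop (about 8 N at the wrist, limit 50 N).
- After clamping, the camera shows the foot flat on the plate, upright and against the rail. The jaw pad touches it, but I did not measure the pad's force.

**Knob:**
- I turned it clockwise in small steps. The torque fell at about 0.55 rad, then climbed to about 0.2 N m (limit 0.44), where I stopped, backed off and let go.
- In the camera image the pin flag moved from 55.8 to 49.9 mm from the cam axis, which matches a dropped pin. The cam rests at about 0.63 rad.

**What disagreed or is uncertain:**
- The real fingertips seemed to end about 20 mm higher than the stated tool geometry. That is why I gripped the head instead of the stem, and why an early push passed over the foot.
- The two cameras differ by 2 to 4 mm in x, so the end-stop position rests mainly on the felt contact.
- The spare pull and the brush match the first picture. The patch of image around the ring differed, by 14 grey levels on average. I put that down to the arm's shadow, since the arm never went near the ring, but I did not check it further.

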